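# Close a membrane test cell evenly

## Task

Close the membrane test cell: turn its cover clockwise by the handle until the slots in its ears stop against the studs, then pull it down with the four clamping levers, working crosswise (one lever, then the one opposite, then the other two). Go round once just nipping all four while the cover still stands off the metal, then round again, crosswise, until the cover is level and down on the metal and every lever is firm by hand (about 15 N at the ball), none forced. Leave everything else on the bench alone.

Things in the scene. Friction and masses are not known exactly. Their poses are not given: they have to be found in the camera images.
- cell: membrane test cell, fixed: dark steel pot with a round flange 196 mm across, its top 56 mm above the bench, hose barb at its own -x. Origin: centre of underside, z up. Four 8 mm studs on a 72 mm radius at 0, 90, 180 and 270 degrees anticlockwise (from above) from its x axis carry levers a, b, c, d in that order: a is opposite c, b opposite d
- seat (a point): centre of the flange's flat metal top, on the cell's axis, axes as the cell's. A black O-ring of 46 mm radius stands 2.2 mm proud of the metal: springy, about 60 N per mm all round, so bringing the cover onto the metal takes some 130 N in all. One lever alone meets only about 12 N per mm, and the cover then rocks up at the far side
- cover: loose aluminium cover, 8 mm thick, 0.6 kg, on the O-ring, centred by a spigot: 116 mm disc with four slotted ears out to 96 mm radius. Origin: centre of underside, z up. At the start its x axis is 0.48 to 0.8 rad anticlockwise (from above) of the cell's, the ears between the studs; turned clockwise to the hard stop the x axes agree to 0.03 rad. Turning takes about 0.2 N m, over 0.45 at the stop
- handle (a point): centre of the cover's handle, 31 mm above the cover's underside, axes as the cover's: a black bar along x over the cover's centre, 64 mm long, 12 mm wide, 14 mm high, its underside 16 mm above the cover's top, on two steel posts 24 mm either side of the centre
- lever_a: clamping lever on the +x side of the cell: black hub 20 mm wide, top 27 mm up, arm along its own x to an orange 20 mm ball, centre 40 mm out and 26 mm up. Origin on its axis 3 mm under the hub's foot, z up. Clockwise from above tightens, 14 mm down a turn; stays where left. Its 30 mm spring washers, 2.5 to 4 mm deep, unlike, start 0.3 to 1.8 mm clear of the cover
- lever_b: clamping lever on the +y side: black hub 20 mm wide, top 27 mm up, arm along its own x to an orange 20 mm ball, centre 40 mm out and 26 mm up. Origin on its axis 3 mm under the hub's foot, z up. Torque while turning, any lever: 0.05 N m free, 0.15 just nipped (12 N clamping), 0.6 firm (65 N): at the ball 1.3, 4 and 15 N; bumps and noise add 2 to 3 N
- lever_c: clamping lever on the -x side: black hub 20 mm wide, top 27 mm up, arm along its own x to an orange 20 mm ball, centre 40 mm out and 26 mm up. Origin on its axis 3 mm under the hub's foot, z up. A push held still feels less than a moving one: near 0 N at the ball if free, 1.3 N or more if nipped. On metal 0.1 rad adds some 20 N clamping. Later levers ease earlier ones; under 15 N is loose
- lever_d: clamping lever on the -y side: black hub 20 mm wide, top 27 mm up, arm along its own x to an orange 20 mm ball, centre 40 mm out and 26 mm up. Origin on its axis 3 mm under the hub's foot, z up. Over 110 N clamping (some 1 N m, 25 N at the ball) crushes the membrane. A nip pulls the cover's edge down about 0.5 to 1.5 mm. At first arms point 50 to 110 degrees left of outward
- jar_screws: clear screw-top jar with small screws in it, white lid; 51 mm wide, 64 mm tall; origin centre of underside. Leave alone
- jar_empty: the same jar, empty. Leave alone
- dish: flat clear round dish with a yellow membrane disc in it, 90 mm wide, 14 mm tall; origin centre of underside. Leave alone
- screwdriver: screwdriver with green handle, 190 mm long, lying on the bench. Leave alone
- spare_lever: a loose spare clamping lever, same shape as those on the cell, standing on the bench. Leave alone
- spare_oring: spare black O-ring lying on the bench, 97 mm wide, 5 mm thick. Leave alone
- nozzle: steel nozzle with white rings, 35 mm wide, 52 mm tall, standing on the bench. Leave alone
There are look-alikes about, which are no part of the job. Of the things like the cover, leave any that is yellow; of the rest the smaller one is meant.

How it is judged:
By the outcome, as a careful person would: the job done as asked, in the order asked, and still so for the second after the job is handed in, with the robot touching nothing.
It also fails if it takes over 72 s, if anything falls off the work surface, if the arm or the gripper's body presses on something with over 40 N, if the wrist force passes 120 N, or if a joint passes its speed limit or range.

## Robot

A 6-joint arm with a two-finger parallel gripper is mounted at the origin on the work surface. World frame = base frame: x ahead of the robot, y to its left, z up, the work surface at z = 0. Lengths are in m, angles in rad, forces in N, time in s.
With the tool pointing down it reaches from about 0.25 to 0.8 m from the base axis. Payload 3.9 kg.
Tool frame: the origin (TCP) lies midway between the tips of the shut fingers; the grasp point (between the pads) lies robot.hold_point_z behind it (robot.hold_point_z is the distance from the TCP to the grasp point, in m); z points along the fingers, y is the line along which they close (so a half turn about z gives the same grasp; the last joint's range is limited). The gripper opens to 85 mm and grips with 20 to 120 N. Pads are 22 mm wide; open, the fingers measure 114 mm over their backs; the gripper's body (76 mm by 85 mm) begins 54 mm behind the grasp point. The pads swing forward as they close: fully open they stand 13 mm farther back than shut.
Start: joints at [-1.231, 0.26, -0.138, 1.173, 0, 1.571], TCP at [0.175, -0.495, 0.231] pointing down, gripper open.
Joint ranges: [-2.78, 2.78], [-0.83, 1.72], [-1.28, 1.37], [-1.9, 2.12], [-1.57, 1.48], [-3.14, 3.14]. Speed limits (rad/s): [2.57, 2.57, 3.14, 3.14, 3.14, 3.14].

## Interface

Orientations are given as a unit quaternion [w, x, y, z].
In Python, from station import read_state, viewer, robot gives the robot as it stands.
- The arm moves only by the tool carry_out, never from a script. Its argument "deltas" is a list of rows, each a list of 4 numbers: the shift along the world's x, y, z each as a share of 500 mm, from -1 to 1, then the turn about the world's z as a share of 360 degrees, from -1 to 1. In form: [[dx, dy, dz, turn], ...]. A call has 1 to 8 rows; each row is the pose to reach, as a shift and turn from the pose commanded when the call began, turning the shorter way round; what a row does not reach only later rows make up. A row lasts 1/10 s, in which the tool goes at most 50 mm and 8.59 degrees, less where a joint would pass 70% of its speed; a pose out of reach is approached as far as the arm can. A call with a number of a shift or a turn outside -1 to 1 is refused whole. A call with a gripper value outside its range is refused whole. "grip" is the closure, from 0 (fully open) to 1 (shut), set as the call begins (left out, the last holds). The fingers move at their own pace and stop on an object; the grip force is fixed at half the most. Time passes only in rows, so rows that repeat a pose let the fingers close. It gives the time, the measured TCP pose, the force, the opening and the grip force at its end, in the units of the state.
- read_state(): the state, without advancing time (a new reading comes with each control period).
- viewer.capture(name): name is "side" or "top"; returns a dict with "img" (400x640x3 uint8, red, green, blue), "depth" (400x640 float32, m along the optical axis (not along the pixel's ray), 0 where there is no reading), "camera_matrix" (3x3 intrinsics, pixels), "dist_coeffs" ([k1, k2, p1, p2, k3] as OpenCV has them; the pictures are not rectified), "world_from_camera" (4x4, takes a point from camera to world coordinates). Camera axes: x right, y down, z forward; pixel columns grow to the right and rows downward; lengths in m; the calibration is good to about 2 mm. A picture is of the moment at which its call begins.
- robot.job_done(): hands the job in; it is judged then, once.
The state is a dict: "time_s": time; "joint_positions": joint angles; "joint_velocities": joint speeds; "tau": joint torques, N m; "tcp_pos": TCP position; "tcp_rot": TCP orientation; "ft_force": force on the tool from outside, world axes, zero at the start; "wrist_torque": the same for the moment, N m; "gripper_width": finger opening in m; "finger_force": force on a finger pad.
Only numpy, scipy, OpenCV 4.12 (cv2) and the standard library are available. Lean on these libraries where they do the work, as an engineer would, in place of code of your own. Each camera call takes 0.05 s, during which the arm holds its last target. There are 200 camera calls.

## Working session

There is one attempt and no reset: what is moved stays moved. The work goes in short steps, Python scripts to look and compute and a tool call to move; the robot and the scene stay as the last step left them, time stands still between calls to the robot, and variables do not carry over. Pictures are saved under pics/ and viewed, at most 10 in all, crops included, and the job is handed in when it is done.

Besides the shell and the picture viewer there is one more tool, called after "Call:" as name(argument=value, ...), one argument or row to a line, values as JSON. carry_out: Moves the arm, as the interface text tells. Shift numbers are shares of 500 mm and turn numbers shares of 360 degrees, none past 1 either way. Its arguments: {"type":"object","properties":{"deltas":{"type":"array","items":{"type":"array","items":{"type":"number","minimum":-1,"maximum":1}}},"grip":{"type":"number"}},"required":["deltas"]}

```bash
ls; mkdir -p pics; python3 - <<'E'
from station import read_state, viewer, robot
import cv2,numpy as np
s=read_state();print(s); print(robot.hold_point_z)
for n in("top","side"):
    c=viewer.capture(n); np.savez(f"pics/{n}0.npz",**c); cv2.imwrite(f"pics/{n}0.png",c["img"][:,:,::-1])
    print(n,c["camera_matrix"],c["dist_coeffs"],c["world_from_camera"])
E
```

```text
pics
{'time_s': 0.0, 'joint_positions': array([-1.23102422e+00,  2.60678119e-01, -1.39408799e-01,  1.17270509e+00,
       -1.67341163e-05,  1.57079957e+00]), 'joint_velocities': array([-3.55272244e-04,  8.56392187e-05, -8.95076022e-05, -9.06825512e-04,
       -1.91979988e-03, -4.68577437e-04]), 'tau': array([ 2.94727361e-03, -4.05680180e+01,  2.53919524e+01,  1.87549257e-02,
        1.04705400e-04, -1.55645455e-05]), 'tcp_pos': array([ 0.17472828, -0.4943242 ,  0.23045298]), 'tcp_rot': array([-9.82062688e-04,  9.85603820e-01,  1.69068370e-01, -1.76953470e-04]), 'ft_force': array([ 0.13725456, -0.2842674 , -0.25383444]), 'wrist_torque': array([ 0.04179683, -0.00418177,  0.02308687]), 'finger_force': 0.0, 'gripper_width': 0.08536742442419035}
0.0187
top [[408.54016112   0.         314.49362623]
 [  0.         408.54016112 195.82501078]
 [  0.           0.           1.        ]] [-0.06121172  0.          0.          0.          0.        ] [[-0.00365669 -0.99018853  0.13969     0.37200313]
 [-0.99998512  0.00305546 -0.0045182  -0.06510325]
 [ 0.00404706 -0.13970444 -0.99018498  1.11336251]
 [ 0.          0.          0.          1.        ]]
side [[401.98137462   0.         314.98599088]
 [  0.         401.98137462 203.37541782]
 [  0.           0.           1.        ]] [0.03280737 0.         0.         0.         0.        ] [[-0.93678206 -0.25326871  0.24144221  0.24277171]
 [-0.34990944  0.67476334 -0.64981367  0.62019846]
 [ 0.00166112 -0.6932167  -0.72072731  0.80878309]
 [ 0.          0.          0.          1.        ]]
```

View pics/top0.png

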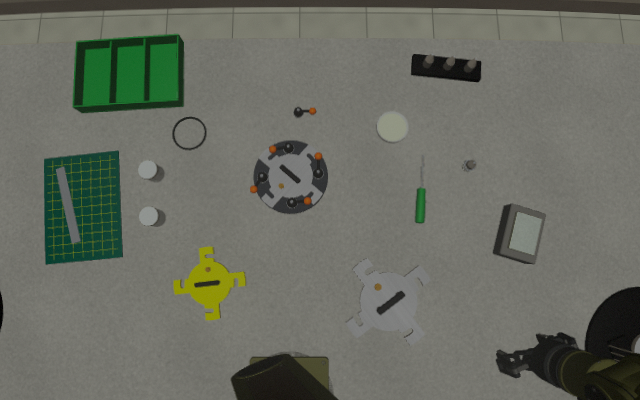

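View pics/side0.png

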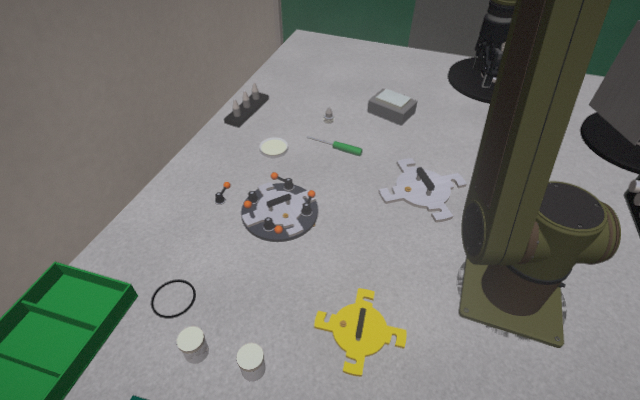

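```bash
cat > h.py <<'E'
import cv2,numpy as np
from station import read_state, viewer, robot
def cast(c,uv,z):
    uv=np.array(uv,float).reshape(-1,1,2)
    p=cv2.undistortPoints(uv,c["camera_matrix"],c["dist_coeffs"]).reshape(-1,2)
    T=c["world_from_camera"]; d=np.c_[p,np.ones(len(p))]@T[:3,:3].T; o=T[:3,3]
    return o+d*((np.asarray(z)-o[2])/d[:,2])[:,None]
def px(c,P):
    T=np.linalg.inv(c["world_from_camera"]); 
    return cv2.projectPoints(np.array(P,float).reshape(-1,1,3),cv2.Rodrigues(T[:3,:3])[0],T[:3,3],c["camera_matrix"],c["dist_coeffs"])[0].reshape(-1,2)
def blobs(m,a=8):
    n,l,st,ce=cv2.connectedComponentsWithStats(m.astype(np.uint8))
    return [(ce[i],st[i,4]) for i in range(1,n) if st[i,4]>=a]
def balls(c,z=.0935):
    h=cv2.cvtColor(c["img"],cv2.COLOR_RGB2HSV)
    m=(h[...,0]<14)&(h[...,0]>3)&(h[...,1]>170)&(h[...,2]>90)
    b=blobs(m); return [(ce.round(1),a,cast(c,ce,[z])[0].round(4)) for ce,a in b]
E
python3 - <<'E'
from h import *
for n in("top","side"):
    c=dict(np.load(f"pics/{n}0.npz"))
    print(n); [print(*b) for b in balls(c)]
    im=c["img"]; x,y=(290,177) if n=="top" else (280,210)
    cv2.imwrite(f"pics/{n}0c.png",cv2.resize(im[y-50:y+50,x-50:x+50],None,fx=6,fy=6,interpolation=cv2.INTER_CUBIC)[:,:,::-1])
a=cv2.imread("pics/top0c.png");b=cv2.imread("pics/side0c.png");cv2.imwrite("pics/both0.png",cv2.resize(np.hstack([a,b]),(800,400)))
E
```

```text
top
[312.  110.8] 23 [ 0.7396 -0.0641  0.0935]
[272.4 148.9] 30 [0.6377 0.0379 0.0935]
[318.  155.8] 29 [ 0.6193 -0.0792  0.0935]
[253.3 188.9] 32 [0.5341 0.085  0.0935]
[307.  200.3] 33 [ 0.5046 -0.0509  0.0935]
side
[273.8 174. ] 11 [ 0.6225 -0.0876  0.0935]
[226.3 184.2] 19 [ 0.7208 -0.0087  0.0935]
[310.5 191.8] 8 [ 0.5074 -0.0591  0.0935]
[247.2 203.1] 26 [0.6394 0.0331 0.0935]
[277.7 228.1] 24 [0.5358 0.0808 0.0935]
```

View pics/top0c.png

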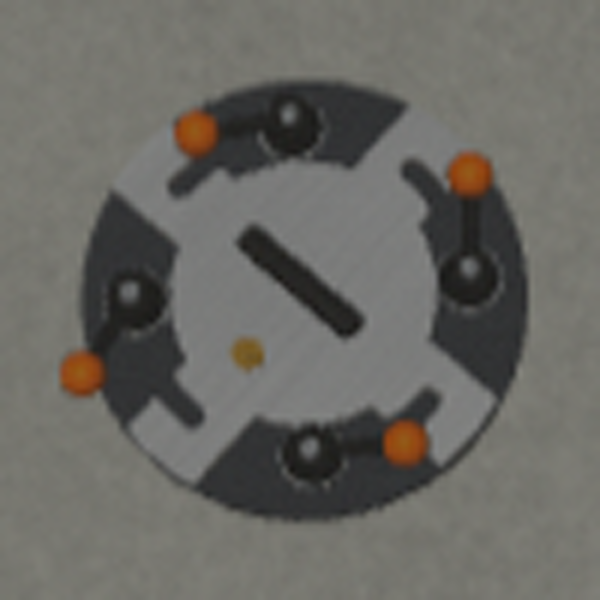

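```bash
python3 - <<'E'
from h import *
for n,(x,y) in dict(top=(290,177),side=(280,210)).items():
    c=dict(np.load(f"pics/{n}0.npz")); g=cv2.cvtColor(c["img"],cv2.COLOR_RGB2GRAY)
    m=(c["img"].max(2)<38); m[:y-50]=0;m[y+50:]=0;m[:,:x-50]=0;m[:,x+50:]=0
    for ce,a in blobs(m,15):
        print(n,ce.round(1),a,cast(c,ce,[.09])[0].round(4), 'depth',c["depth"][int(ce[1]),int(ce[0])])
    # depth heights: flange/cover
    if n=="top":
        v,u=np.mgrid[y-50:y+50,x-50:x+50]; d=c["depth"][y-50:y+50,x-50:x+50].ravel()
        uv=np.c_[u.ravel(),v.ravel()].astype(float)
        p=cv2.undistortPoints(uv.reshape(-1,1,2),c["camera_matrix"],c["dist_coeffs"]).reshape(-1,2)
        P=(np.c_[p,np.ones(len(p))]*d[:,None])@c["world_from_camera"][:3,:3].T+c["world_from_camera"][:3,3]
        Z=P[:,2]; s=(Z>.045); print('bench z',np.median(Z[Z<.03]),'hist',np.histogram(Z,bins=np.arange(-.01,.12,.01)))
        (cx,cy),r=cv2.minEnclosingCircle(P[s&(Z<.075)][:,:2].astype(np.float32)); print('enc circle',cx,cy,r)
        hd=s&(Z>.088)&(np.hypot(P[:,0]-cx,P[:,1]-cy)<.045); Q=P[hd]; print('handle',Q.mean(0),len(Q),cv2.fitLine(Q[:,:2].astype(np.float32),2,0,.01,.01).ravel(),np.median(Q[:,2]))
E
```

```text
top [286.7 148. ] 63 [0.6409 0.0013 0.09  ] depth 1.0445541
top [318.  164.9] 22 [ 0.5962 -0.0789  0.09  ] depth 1.0436678
top [285.1 169.7] 21 [0.5841 0.0049 0.09  ] depth 1.0331115
top [317.6 173.9] 41 [ 0.5727 -0.0779  0.09  ] depth 1.0324813
top [261.4 178.9] 53 [0.5602 0.0652 0.09  ] depth 1.0343107
top [293.6 202.7] 55 [ 0.499 -0.017  0.09 ] depth 1.0260761
bench z 0.0011540626700150547 hist (array([1635, 3969,    0,    0,    0,    7, 1318, 2126,  264,   60,  430,
        147]), array([-0.01,  0.  ,  0.01,  0.02,  0.03,  0.04,  0.05,  0.06,  0.07,
        0.08,  0.09,  0.1 ,  0.11]))
enc circle 0.5750468969345093 -0.005874557886272669 0.09865318983793259
handle [ 0.57398466 -0.00631715  0.09603846] 120 [ 0.6632465   0.748401    0.5739847  -0.00631715] 0.09601748519800923
```

```bash
cat >> h.py <<'E'
C0=np.array([.5745,-.006])
def cloud(c,r=.13,C=C0):
    v,u=np.mgrid[:400,:640]; d=c["depth"].ravel()
    p=cv2.undistortPoints(np.c_[u.ravel(),v.ravel()].astype(float).reshape(-1,1,2),c["camera_matrix"],c["dist_coeffs"]).reshape(-1,2)
    P=(np.c_[p,np.ones(len(p))]*d[:,None])@c["world_from_camera"][:3,:3].T+c["world_from_camera"][:3,3]
    ok=(d>0)&(np.hypot(*(P[:,:2]-C).T)<r); return P[ok],c["img"].reshape(-1,3)[ok]
def sph(P): # sphere of 10 mm radius: centre
    from scipy.optimize import least_squares
    return least_squares(lambda q:np.linalg.norm(P-q,axis=1)-.010,P.mean(0)-[0,0,.006],loss='soft_l1',f_scale=.001).x
def ballfit(c):
    P,I=cloud(c); h=cv2.cvtColor(I[None],cv2.COLOR_RGB2HSV)[0]
    m=(h[:,0]<14)&(h[:,0]>3)&(h[:,1]>150)&(h[:,2]>80)&(P[:,2]>.07); Q=P[m]
    out=[]
    while len(Q)>6:
        s=np.hypot(*(Q[:,:2]-np.median(Q[np.hypot(*(Q[:,:2]-Q[0,:2]).T)<.02][:,:2],0)).T)<.016
        if s.sum()>6: out.append((sph(Q[s]),s.sum()))
        Q=Q[~s & (np.hypot(*(Q[:,:2]-Q[0,:2]).T)>.001)]
    return out
E
python3 - <<'E'
from h import *
for n in("top","side"):
    c=dict(np.load(f"pics/{n}0.npz")); P,I=cloud(c)
    b=P[P[:,2]<.02]; print(n,'bench',np.median(b[:,2]))
    s=(P[:,2]>.045)&(P[:,2]<.075); print('circ',cv2.minEnclosingCircle(P[s][:,:2].astype(np.float32)), 'covertop z',np.median(P[s&(np.hypot(*(P[:,:2]-C0).T)<.05)][:,2]))
    hd=(P[:,2]>.088)&(np.hypot(*(P[:,:2]-C0).T)<.045);Q=P[hd];print('handle',cv2.fitLine(Q[:,:2].astype(np.float32),2,0,.01,.01).ravel(),Q.mean(0))
    rect=cv2.minAreaRect(Q[:,:2].astype(np.float32));print(rect)
    for q,k in ballfit(c): print('ball',q.round(4),k)
    dk=(I.max(1)<70)&(P[:,2]>.086)&(np.hypot(*(P[:,:2]-C0).T)>.055)&(np.hypot(*(P[:,:2]-C0).T)<.088); Q=P[dk]
    ang=np.arctan2(*(Q[:,:2]-C0).T[::-1])
    for k in range(4):
        t=-.1+k*np.pi/2; s=np.abs((ang-t+np.pi)%(2*np.pi)-np.pi)<.4; R=Q[s]; R=R[R[:,2]>R[:,2].max()-.004]; print('hub',k,R.mean(0).round(4),len(R))
E
```

```text
top bench 0.0011543230532666815
circ ((0.5750468969345093, -0.005874557886272669), 0.09865318983793259) covertop z 0.06690243521155104
handle [ 0.6632465   0.748401    0.5739847  -0.00631715] [ 0.57398466 -0.00631715  0.09603846]
((0.5747694373130798, -0.006188744679093361), (0.06408189237117767, 0.01222079899162054), 48.397178649902344)
ball [0.6376 0.0377 0.0951] 32
ball [ 0.62   -0.0786  0.097 ] 34
ball [0.5347 0.0851 0.0952] 33
ball [ 0.5047 -0.0514  0.0949] 35
hub 0 [ 0.6467 -0.0031  0.0968] 23
hub 1 [0.5684 0.0652 0.0967] 20
hub 2 [ 0.5053 -0.0118  0.0986] 5
hub 3 [ 0.5788 -0.0783  0.0976] 24
side bench 0.001949837091912765
circ ((0.5740200281143188, -0.004752833396196365), 0.10067463666200638) covertop z 0.06784695562558063
handle [ 0.6608411   0.75052583  0.57225704 -0.00224524] [ 0.57225704 -0.00224524  0.09545475]
((0.5732229351997375, -0.004422260448336601), (0.0642455518245697, 0.01608974300324917), 49.82173538208008)
ball [ 0.6183 -0.0774  0.0969] 23
ball [ 0.5037 -0.0504  0.0955] 28
ball [0.6366 0.0384 0.0961] 34
ball [0.5333 0.0849 0.0959] 38
hub 0 [0.6421 0.0035 0.0974] 9
hub 1 [0.5664 0.0707 0.0968] 9
hub 2 [ 0.4999 -0.0041  0.0961] 12
hub 3 [ 0.5786 -0.0719  0.098 ] 10
```

```bash
python3 - <<'E'
from h import *
from scipy.optimize import least_squares
B=np.array([[.6371,.0380],[.5340,.0850],[.5042,-.0509],[.6192,-.0780]])
C=np.array([.5743,-.0055])
def hubs(q): 
    t=q[2]+np.arange(4)*np.pi/2; return q[:2]+.072*np.c_[np.cos(t),np.sin(t)]
f=lambda q:np.r_[(np.linalg.norm(hubs(q)-B,axis=1)-.040)/.0008,(q[:2]-C)/.001]
r=least_squares(f,[*C,.06]);print(r.x,np.degrees(r.x[2]),r.fun)
H=hubs(r.x);print(H.round(4))
d=B-H;print('arm az deg',np.degrees(np.arctan2(d[:,1],d[:,0])),'left of outward',(np.degrees(np.arctan2(d[:,1],d[:,0])-r.x[2])-90*np.arange(4)+180)%360-180)
s=read_state();q=s["tcp_rot"];from scipy.spatial.transform import Rotation as R
M=R.from_quat(np.r_[q[1:],q[0]]).as_matrix();print(M.round(3),'yaw of tool y',np.degrees(np.arctan2(M[1,1],M[0,1])))
E
```

```text
[ 0.57424035 -0.00583733  0.06934661] 3.973268043020489 [-0.16262682  0.06333155  0.14189944 -0.03487308 -0.05964669 -0.33733122]
[[ 0.6461 -0.0008]
 [ 0.5693  0.066 ]
 [ 0.5024 -0.0108]
 [ 0.5792 -0.0777]]
arm az deg [102.99782411 151.66289007 -87.44729066  -0.48122719] left of outward [99.02455607 57.68962202 88.5794413  85.54550477]
[[ 0.943  0.333 -0.001]
 [ 0.333 -0.943  0.002]
 [-0.    -0.002 -1.   ]] yaw of tool y -70.53009342311447
```

Call:
carry_out(
  deltas=[
    [0.8,0.978,0,0.19],
    [0.8,0.978,0,0.19],
    [0.8,0.978,0,0.19],
    [0.8,0.978,0,0.19],
    [0.8,0.978,0,0.19],
    [0.8,0.978,0,0.19],
    [0.8,0.978,0,0.19],
    [0.8,0.978,0,0.19],
  ],
  grip=0.5,
)

```text
time_s: 0.9
tcp_pos: [0.4289, -0.1835, 0.2311]
tcp_rot: [-0.0, 0.718, 0.696, -0.0]
ft_force: [0.4, -0.8, -0.1]
gripper_width: 0.0426
finger_force: 0.0
```

Call:
carry_out(
  deltas=[
    [0.29,0.355,-0.05,0.2],
    [0.29,0.355,-0.1,0.2],
    [0.29,0.355,-0.15,0.2],
    [0.29,0.355,-0.2,0.2],
    [0.29,0.355,-0.2,0.2],
    [0.29,0.355,-0.2,0.2],
    [0.29,0.355,-0.2,0.2],
    [0.29,0.355,-0.2,0.19],
  ],
)

```text
time_s: 1.7
tcp_pos: [0.5727, -0.0071, 0.1299]
tcp_rot: [-0.001, 0.202, 0.979, -0.0]
ft_force: [-0.2, -0.4, 0.4]
gripper_width: 0.0431
finger_force: 0.0
```

```bash
python3 -c "
from station import *
print(read_state()['joint_positions'])"
```

```text
[-1.24206360e-02  4.01711217e-01 -2.01597959e-01  9.70154356e-01
 -5.45227767e-05  3.94479178e-01]
```

Call:
carry_out(
  deltas=[
    [0.003,0.0026,0,0.19],
    [0.003,0.0026,0,0.19],
    [0.003,0.0026,0,0.19],
    [0.003,0.0026,0,0.19],
    [0.003,0.0026,0,0.19],
    [0.003,0.0026,0,0.19],
    [0.003,0.0026,0,0.19],
    [0.003,0.0026,0,0.19],
  ],
)

```text
time_s: 2.5
tcp_pos: [0.5743, -0.0066, 0.1308]
tcp_rot: [-0.001, -0.383, 0.924, 0.0]
ft_force: [0.3, -0.1, 0.7]
gripper_width: 0.0429
finger_force: 0.0
```

Call:
carry_out(
  deltas=[
    [0,0.001,-0.04,0.01],
    [0,0.001,-0.08,0.01],
    [0,0.001,-0.105,0.01],
    [0,0.001,-0.115,0.01],
    [0,0.001,-0.115,0.01],
  ],
)

```text
time_s: 3.0
tcp_pos: [0.5741, -0.006, 0.073]
tcp_rot: [-0.001, -0.409, 0.913, 0.0]
ft_force: [0.4, -0.8, -0.1]
gripper_width: 0.0429
finger_force: 0.0
```

```bash
python3 - <<'E'
from h import *
s=read_state();print(s["tcp_pos"],s["ft_force"],s["wrist_torque"])
o=[]
for n,(x,y) in dict(top=(290,177),side=(280,210)).items():
    c=viewer.capture(n); o.append(cv2.resize(c["img"][y-50:y+50,x-50:x+50],(400,400),interpolation=cv2.INTER_CUBIC))
cv2.imwrite("pics/grasp1.png",np.hstack(o)[:,:,::-1])
E
```

```text
[ 0.5740832  -0.00603344  0.07301149] [ 0.43870967 -0.82969798 -0.12612957] [-0.01667729 -0.02182488  0.00378292]
```

View pics/grasp1.png

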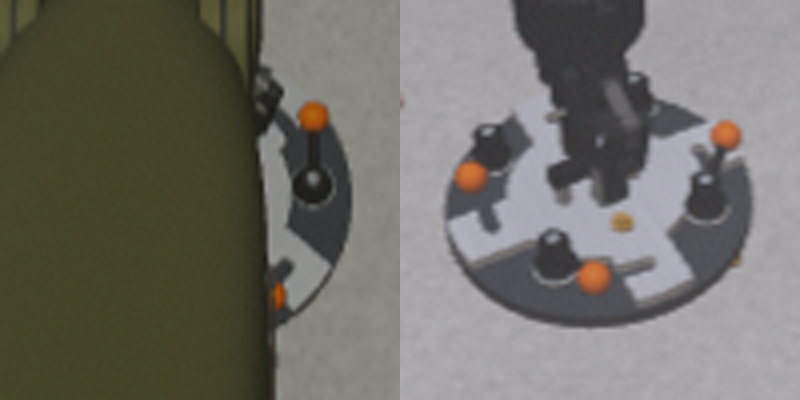

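The fingers straddle the handle at (600,150) in the side view, with no levers touched. Next I close the gripper.

Call:
carry_out(
  deltas=[
    [0,0,0,0],
    [0,0,0,0],
    [0,0,0,0],
    [0,0,0,0],
  ],
  grip=1,
)

```text
time_s: 3.5
tcp_pos: [0.5748, -0.0053, 0.0747]
tcp_rot: [0.001, -0.409, 0.913, 0.001]
ft_force: [-2.3, 2.8, 6.0]
gripper_width: 0.0101
finger_force: 61.0
```

```bash
python3 -c "
from station import *
s=read_state();print(s['tcp_pos'],s['ft_force'],s['wrist_torque'],s['tcp_rot'],s['gripper_width'])"
```

```text
[ 0.57477209 -0.0053314   0.07466434] [-2.25900905  2.84589044  5.99756791] [ 0.60729007  0.4326895  -0.00186596] [ 5.69933182e-04 -4.09024976e-01  9.12522833e-01  5.67885786e-04] 0.010117195932703861
```

Call:
carry_out(
  deltas=[
    [0,0,0.002,-0.01],
    [0,0,0.003,-0.025],
    [0,0,0.003,-0.04],
    [0,0,0.003,-0.055],
    [0,0,0.003,-0.07],
    [0,0,0.003,-0.085],
    [0,0,0.003,-0.1],
  ],
)

```text
time_s: 4.2
tcp_pos: [0.5741, -0.0051, 0.075]
tcp_rot: [-0.001, -0.108, 0.994, 0.001]
ft_force: [-2.1, 2.6, 0.7]
gripper_width: 0.0108
finger_force: 102.4
```

```bash
cat > st.py <<'E'
from h import *
from scipy.spatial.transform import Rotation as R
s=read_state();q=s["tcp_rot"];M=R.from_quat(np.r_[q[1:],q[0]]).as_matrix()
print(s["time_s"],s['tcp_pos'].round(4),s['ft_force'].round(2),s['wrist_torque'].round(3),'yaw',np.degrees(np.arctan2(M[1,1],M[0,1])).round(2),'j6',s['joint_positions'][5].round(2),s['gripper_width'])
E
python3 st.py
```

```text
4.2 [ 0.5741 -0.0051  0.075 ] [-2.12  2.6   0.75] [0.521 0.293 2.442] yaw 102.39 j6 -0.23 0.010772938302595807
```

```bash
python3 - <<'E'
from h import *
c=viewer.capture("side"); x,y=280,210
cv2.imwrite("pics/turn1.png",cv2.resize(c["img"][y-50:y+50,x-50:x+50],(600,600),interpolation=cv2.INTER_CUBIC)[:,:,::-1])
E
python3 st.py
```

```text
4.25 [ 0.5742 -0.0051  0.075 ] [-2.01  2.98  0.05] [0.554 0.295 2.267] yaw 102.3 j6 -0.22 0.010868153300748013
```

View pics/turn1.png

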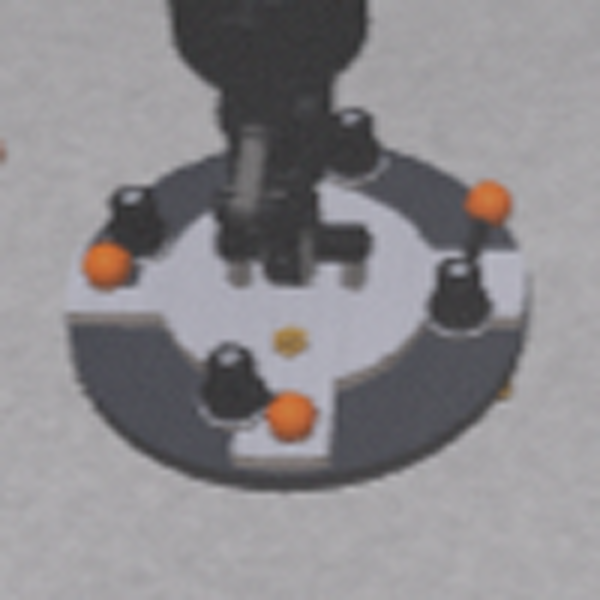

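Call:
carry_out(
  deltas=[
    [0,0,0,0.01],
    [0,0,0,0.01],
    [0,0,0,0.01],
    [0,0,0,0.01],
  ],
  grip=0.82,
)

```text
time_s: 4.65
tcp_pos: [0.5745, -0.0062, 0.0752]
tcp_rot: [-0.0, -0.138, 0.99, 0.0]
ft_force: [-0.7, 0.8, -1.5]
gripper_width: 0.0152
finger_force: 0.6
```

```bash
python3 st.py;python3 - <<'E'
from h import *
c=viewer.capture("side"); P,I=cloud(c)
# cover-top points: light, z 60-72
m=(P[:,2]>.064)&(P[:,2]<.072)&(I.min(1)>110); Q=P[m]; C=np.array([.5735,-.0052]); r=np.hypot(*(Q[:,:2]-C).T); a=np.degrees(np.arctan2(*(Q[:,:2]-C).T[::-1]))
s=(r>.078)&(r<.095)
print(np.histogram(a[s],bins=np.arange(-180,181,5)))
A=np.c_[Q[:,:2]-C,np.ones(len(Q))]; print('plane',np.linalg.lstsq(A,Q[:,2],rcond=None)[0])
E
```

```text
4.65 [ 0.5745 -0.0062  0.0752] [-0.75  0.8  -1.47] [ 0.175  0.187 -0.008] yaw 105.82 j6 -0.29 0.01519800804312785
(array([ 1, 12,  9, 14, 13, 14,  5,  0,  0,  0,  0,  0,  0,  0,  0,  0,  0,
        0,  0,  0,  0,  0,  0,  0,  0,  0,  0,  0,  0,  0,  0,  0,  0,  0,
        0,  0,  0,  2,  2,  3,  7, 14, 15,  1,  0,  0,  0,  0,  0,  0,  0,
        0,  0,  1,  3,  8, 19,  9,  7, 12,  6,  0,  0,  0,  0,  0,  0,  0,
        0,  0,  0,  1]), array([-180, -175, -170, -165, -160, -155, -150, -145, -140, -135, -130,
       -125, -120, -115, -110, -105, -100,  -95,  -90,  -85,  -80,  -75,
        -70,  -65,  -60,  -55,  -50,  -45,  -40,  -35,  -30,  -25,  -20,
        -15,  -10,   -5,    0,    5,   10,   15,   20,   25,   30,   35,
         40,   45,   50,   55,   60,   65,   70,   75,   80,   85,   90,
         95,  100,  105,  110,  115,  120,  125,  130,  135,  140,  145,
        150,  155,  160,  165,  170,  175,  180]))
plane [-0.00216433  0.00295131  0.06801101]
```

Call:
carry_out(
  deltas=[
    [0,0,0,-0.01],
    [0,0,0,-0.02],
    [0,0,0,-0.03],
    [0,0,0,-0.035],
    [0,0,0,-0.035],
  ],
)

```text
time_s: 5.2
tcp_pos: [0.5729, -0.0055, 0.0752]
tcp_rot: [-0.002, -0.03, 1.0, 0.0]
ft_force: [-4.6, 2.2, 2.5]
gripper_width: 0.0153
finger_force: 42.0
```

```bash
python3 st.py
```

```text
5.2 [ 0.5729 -0.0055  0.0752] [-4.63  2.23  2.51] [0.417 0.961 1.   ] yaw 93.4 j6 -0.07 0.015281433072357322
```

```bash
cat > cov.py <<'E'
from h import *
def ears(n="side"):
    c=viewer.capture(n); P,I=cloud(c); C=np.array([.5735,-.0052]) if n=="side" else np.array([.5748,-.006])
    m=(P[:,2]>.063)&(P[:,2]<.072)&(I.min(1)>110); Q=P[m]; D=Q[:,:2]-C
    r=np.hypot(*D.T); a=np.degrees(np.arctan2(D[:,1],D[:,0]))
    for k in(0,90,180,270):
        s=(r>.082)&(r<.094); x=(a[s]-k-4+180)%360-180; x=x[abs(x)<45]
        if len(x)>10: print(k,len(x),'rel cell: span',np.percentile(x,[2,98]).round(1),'mid',np.percentile(x,[2,98]).mean().round(1))
    return c
if __name__=="__main__":
    c=ears(); x,y=280,210
    import sys
    if len(sys.argv)>1: cv2.imwrite(sys.argv[1],cv2.resize(c["img"][y-50:y+50,x-50:x+50],(600,600),interpolation=cv2.INTER_CUBIC)[:,:,::-1])
E
python3 cov.py pics/turn2.png; python3 st.py
```

```text
0 32 rel cell: span [ 6.1 29.3] mid 17.7
90 51 rel cell: span [ 0.8 27. ] mid 13.9
180 59 rel cell: span [-2.8 27.5] mid 12.4
5.25 [ 0.5729 -0.0055  0.0752] [-4.59  2.15  2.84] [0.417 0.922 0.978] yaw 93.42 j6 -0.07 0.015496507997982847
```

View pics/turn2.png

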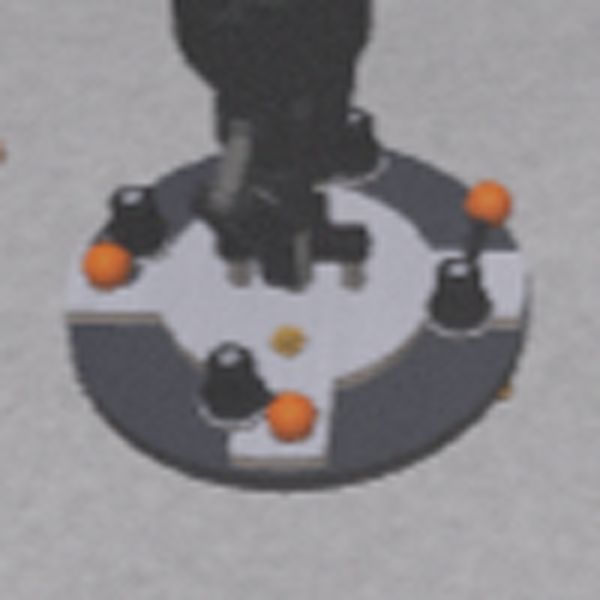

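Call:
carry_out(
  deltas=[
    [0,0,0,0.015],
    [0,0,0.05,0.015],
    [0,0,0.12,0.015],
    [0,-0.1,0.16,0.015],
    [0,-0.2,0.16,0.015],
    [0,-0.3,0.16,0.015],
    [0,-0.4,0.16,0.015],
    [0,-0.4,0.16,0.015],
  ],
  grip=0.6,
)

```text
time_s: 6.05
tcp_pos: [0.5753, -0.2126, 0.1558]
tcp_rot: [0.001, -0.072, 0.997, -0.002]
ft_force: [-0.8, 0.1, -1.0]
gripper_width: 0.0343
finger_force: 0.0
```

```bash
cat > look.py <<'E'
from h import *
import sys
o=[]
for n,(x,y) in dict(top=(290,177),side=(280,210)).items():
    c=viewer.capture(n); np.savez(f"pics/{sys.argv[1]}_{n}.npz",**c); P,I=cloud(c)
    Q=P[(P[:,2]>.088)&(np.hypot(*(P[:,:2]-C0).T)<.045)]
    print(n,'handle',cv2.minAreaRect(Q[:,:2].astype(np.float32)),len(Q))
    for q,k in ballfit(c): print('ball',q.round(4),k)
    o.append(cv2.resize(c["img"][y-48:y+48,x-48:x+48],(576,576),interpolation=cv2.INTER_CUBIC))
cv2.imwrite(f"pics/{sys.argv[1]}.png",cv2.resize(np.hstack(o),(800,400))[:,:,::-1])
cv2.imwrite(f"pics/{sys.argv[1]}_t.png",o[0][:,:,::-1])
E
python3 look.py l3
```

```text
top handle ((0.5749496817588806, -0.006340499967336655), (0.06368842720985413, 0.011886331252753735), 19.8649845123291) 119
ball [0.6381 0.0373 0.0954] 33
ball [ 0.6194 -0.0791  0.0956] 33
ball [0.535  0.085  0.0949] 35
ball [ 0.5056 -0.0511  0.0958] 34
side handle ((0.5740751028060913, -0.0034111440181732178), (0.06269798427820206, 0.015539986081421375), 20.2005672454834) 149
ball [ 0.6171 -0.0759  0.0959] 23
ball [ 0.5034 -0.0486  0.0958] 27
ball [0.637  0.0397 0.0958] 32
ball [0.5331 0.0858 0.0953] 38
```

View pics/l3_t.png

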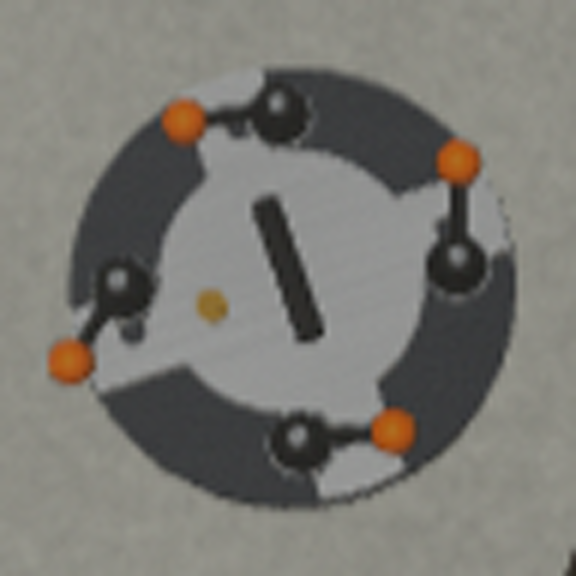

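Call:
carry_out(
  deltas=[
    [-0.002,0.1,0,0.016],
    [-0.002,0.2,0,0.0325],
    [-0.002,0.3,0,0.0325],
    [-0.002,0.4,-0.03,0.0325],
    [-0.002,0.414,-0.1,0.0325],
    [-0.002,0.414,-0.14,0.0325],
    [-0.002,0.414,-0.16,0.0325],
    [-0.002,0.414,-0.16,0.0325],
  ],
)

```text
time_s: 6.95
tcp_pos: [0.5721, 0.002, 0.074]
tcp_rot: [-0.002, -0.178, 0.984, 0.0]
ft_force: [0.1, -0.1, -0.4]
gripper_width: 0.0341
finger_force: 0.0
```

Call:
carry_out(
  deltas=[
    [0,0,0.001,0],
    [0,0,0.002,0],
    [0,0,0.002,0],
    [0,0,0.002,0],
  ],
  grip=0.9,
)

```text
time_s: 7.35
tcp_pos: [0.5751, -0.0027, 0.0771]
tcp_rot: [0.001, -0.176, 0.984, -0.004]
ft_force: [2.2, -8.2, -5.0]
gripper_width: 0.0106
finger_force: 60.0
```

```bash
python3 st.py
```

```text
7.35 [ 0.5751 -0.0027  0.0771] [ 2.19 -8.17 -4.96] [-1.715 -0.411  0.596] yaw 110.31 j6 -0.36 0.010617074230811359
```

Call:
carry_out(
  deltas=[
    [0.001,-0.005,-0.003,0],
    [0.001,-0.005,-0.003,0],
  ],
)

```text
time_s: 7.55
tcp_pos: [0.5752, -0.0032, 0.0763]
tcp_rot: [0.001, -0.176, 0.984, -0.001]
ft_force: [-0.6, -5.4, 2.9]
gripper_width: 0.0105
finger_force: 61.1
```

```bash
python3 st.py
```

```text
7.55 [ 0.5752 -0.0032  0.0763] [-0.59 -5.36  2.86] [-0.965  0.236  0.52 ] yaw 110.32 j6 -0.36 0.010499655805173919
```

Call:
carry_out(
  deltas=[
    [0,-0.01,0.001,0],
    [0,-0.01,0.001,0],
  ],
)

```text
time_s: 7.75
tcp_pos: [0.5753, -0.0047, 0.0763]
tcp_rot: [0.002, -0.177, 0.984, 0.002]
ft_force: [0.5, 4.5, 2.4]
gripper_width: 0.0106
finger_force: 60.8
```

Call:
carry_out(
  deltas=[
    [0,0,0,-0.006],
    [0,0,0,-0.012],
    [0,0,0,-0.018],
    [0,0,0,-0.018],
  ],
)

```text
time_s: 8.15
tcp_pos: [0.5756, -0.0046, 0.0763]
tcp_rot: [0.002, -0.123, 0.992, 0.002]
ft_force: [0.5, 5.2, 3.1]
gripper_width: 0.0106
finger_force: 84.6
```

```bash
python3 st.py; python3 cov.py
```

```text
8.15 [ 0.5756 -0.0046  0.0763] [0.49 5.16 3.11] [ 0.984 -0.209  1.928] yaw 104.18 j6 -0.26 0.010611430465081105
0 34 rel cell: span [ 6.9 29.6] mid 18.2
90 53 rel cell: span [ 4.1 28.6] mid 16.4
180 55 rel cell: span [ 2.9 27.8] mid 15.4
```

Call:
carry_out(
  deltas=[
    [0,0.005,0,0.008],
    [0.008,0.005,0,0.003],
    [0.006,0.011,0,0.002],
    [0,0.013,0,0.0],
    [-0.006,0.011,0,-0.002],
    [-0.008,0.005,0,-0.004],
    [-0.006,-0.002,0,-0.006],
    [0,0.005,0,-0.008],
  ],
)

```text
time_s: 9.0
tcp_pos: [0.5756, -0.0044, 0.0763]
tcp_rot: [0.001, -0.098, 0.995, -0.001]
ft_force: [-1.9, -5.2, 4.9]
gripper_width: 0.011
finger_force: 97.8
```

```bash
python3 st.py; python3 cov.py
```

```text
9.0 [ 0.5756 -0.0044  0.0763] [-1.87 -5.23  4.91] [-0.992  0.394  2.274] yaw 101.21 j6 -0.2 0.010988584119203539
0 31 rel cell: span [ 4.8 27.3] mid 16.0
90 57 rel cell: span [-2.  27.1] mid 12.6
180 57 rel cell: span [-3.  27.2] mid 12.1
```

Call:
carry_out(
  deltas=[
    [0,-0.005,0.002,0.015],
    [0,-0.005,0.002,0.028],
    [0,-0.005,0.002,0.036],
    [0,-0.005,0.002,0.042],
  ],
)

```text
time_s: 9.45
tcp_pos: [0.5753, -0.0048, 0.0766]
tcp_rot: [0.002, -0.222, 0.975, 0.002]
ft_force: [1.9, 8.2, 2.0]
gripper_width: 0.0104
finger_force: 121.2
```

```bash
python3 st.py; python3 cov.py pics/t5.png
```

```text
9.45 [ 0.5753 -0.0048  0.0766] [1.93 8.19 2.04] [ 1.682 -0.437 -2.865] yaw 115.68 j6 -0.46 0.010405482833128376
0 31 rel cell: span [ 2.  26.8] mid 14.4
90 50 rel cell: span [-0.8 25.7] mid 12.4
180 56 rel cell: span [-0.8 25.3] mid 12.3
```

Call:
carry_out(
  deltas=[
    [0,0,0,-0.02],
    [0,0,0,-0.02],
    [0,0,0.02,-0.02],
    [0,0,0.08,-0.02],
    [0,-0.05,0.14,-0.02],
    [0,-0.15,0.16,-0.02],
    [0,-0.25,0.16,-0.02],
    [0,-0.35,0.16,-0.02],
  ],
  grip=0.6,
)

```text
time_s: 10.3
tcp_pos: [0.5744, -0.1825, 0.1579]
tcp_rot: [0.001, -0.165, 0.986, -0.001]
ft_force: [0.6, 0.7, -0.1]
gripper_width: 0.0343
finger_force: 0.0
```

```bash
python3 look.py l6; python3 - <<'E'
from h import *
for f in ("top0","l3_top","l6_top","side0","l3_side","l6_side"):
    c=dict(np.load(f"pics/{f}.npz")); P,I=cloud(c); D=P[:,:2]-C0; r=np.hypot(*D.T)
    m=(P[:,2]>.06)&(P[:,2]<.073)&(r<.054)&(I.min(1)>95); A=np.c_[D[m],np.ones(m.sum())]
    print(f,m.sum(),np.linalg.lstsq(A,P[m,2],rcond=None)[0].round(4), 'bench',np.median(P[P[:,2]<.02,2]).round(4))
E
```

```text
top handle ((0.5743072032928467, -0.006458132527768612), (0.06318509578704834, 0.011965898796916008), 16.994731903076172) 118
ball [0.6384 0.0386 0.0953] 34
ball [ 0.6205 -0.0787  0.0964] 32
ball [0.5341 0.0843 0.0943] 33
ball [ 0.5045 -0.0514  0.0956] 30
side handle ((0.5726215839385986, -0.004342010244727135), (0.06057749688625336, 0.014390833675861359), 17.71114730834961) 138
ball [ 0.6202 -0.0774  0.0988] 23
ball [ 0.5027 -0.049   0.0952] 28
ball [0.6373 0.0379 0.0963] 34
ball [0.5333 0.0861 0.0957] 37
top0 1152 [0.0009 0.0005 0.067 ] bench 0.0012
l3_top 1169 [-0.0064  0.0028  0.0673] bench 0.0012
l6_top 1166 [-0.0008 -0.0004  0.0669] bench 0.0011
side0 812 [-0.0012  0.0008  0.0678] bench 0.0019
l3_side 792 [-0.0041  0.0009  0.0681] bench 0.0019
l6_side 812 [0.0034 0.0002 0.0676] bench 0.0019
```

View pics/l6.png

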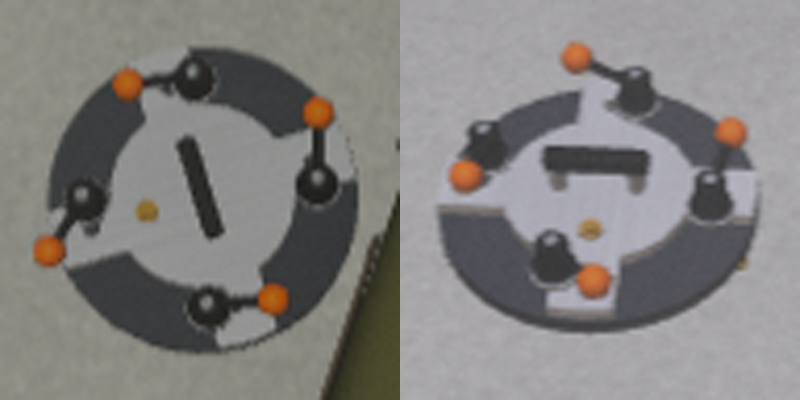

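Call:
carry_out(
  deltas=[
    [0.001,0.1,0,-0.005],
    [0.001,0.2,0,-0.005],
    [0.001,0.3,-0.03,-0.005],
    [0.001,0.357,-0.08,-0.005],
    [0.001,0.357,-0.1,-0.005],
    [0.001,0.357,-0.1,-0.005],
    [0.001,0.357,-0.1,-0.005],
  ],
  grip=0.75,
)

```text
time_s: 11.1
tcp_pos: [0.5748, -0.0027, 0.1068]
tcp_rot: [-0.0, -0.149, 0.989, -0.0]
ft_force: [0.4, -0.1, -0.1]
gripper_width: 0.0215
finger_force: 0.0
```

```bash
python3 st.py
```

```text
11.1 [ 0.5748 -0.0027  0.1068] [ 0.43 -0.12 -0.13] [-0.03  -0.06  -0.023] yaw 107.11 j6 -0.3 0.021524604290532046
```

Call:
carry_out(
  deltas=[
    [0,-0.003,-0.03,0],
    [0,-0.003,-0.06,0],
    [0,-0.003,-0.06,0],
    [0,-0.003,-0.06,-0.01],
    [0,-0.003,-0.06,-0.02],
    [0,-0.003,-0.06,-0.025],
  ],
  grip=0.83,
)

```text
time_s: 11.7
tcp_pos: [0.5755, -0.0046, 0.0777]
tcp_rot: [0.001, -0.07, 0.998, -0.0]
ft_force: [0.3, -0.5, -0.7]
gripper_width: 0.0143
finger_force: 11.8
```

```bash
python3 st.py
```

```text
11.7 [ 0.5755 -0.0046  0.0777] [ 0.25 -0.48 -0.74] [-0.016  0.055  0.385] yaw 97.98 j6 -0.15 0.014324698060267016
```

Contact with clean forces (0.385 N m). I'll continue slowly.

Call:
carry_out(
  deltas=[
    [0,0,0,-0.004],
    [0,0,0,-0.008],
    [0,0,0,-0.012],
    [0,0,0,-0.016],
  ],
)

```text
time_s: 12.1
tcp_pos: [0.5757, -0.0042, 0.0776]
tcp_rot: [0.001, -0.019, 1.0, -0.0]
ft_force: [-0.9, -1.9, 5.4]
gripper_width: 0.0145
finger_force: 10.2
```

```bash
python3 st.py; python3 cov.py
```

```text
12.1 [ 0.5757 -0.0042  0.0776] [-0.88 -1.88  5.42] [-0.308  0.217  0.252] yaw 92.19 j6 -0.05 0.014520830977948146
0 22 rel cell: span [-1.8 21.9] mid 10.0
90 60 rel cell: span [-4.6 18.8] mid 7.1
180 56 rel cell: span [-6.1 19.7] mid 6.8
```

Call:
carry_out(
  deltas=[
    [0,0,0.002,-0.005],
    [0,0,0.002,-0.01],
    [0,0,0.002,-0.015],
    [0,0,0.002,-0.02],
  ],
)

```text
time_s: 12.55
tcp_pos: [0.5751, -0.0041, 0.0778]
tcp_rot: [0.0, 0.044, 0.999, -0.0]
ft_force: [-0.6, -2.6, 2.5]
gripper_width: 0.0146
finger_force: 10.7
```

```bash
python3 st.py; python3 cov.py
```

```text
12.55 [ 0.5751 -0.0041  0.0778] [-0.65 -2.65  2.46] [-0.418  0.086  0.261] yaw 84.99 j6 0.08 0.014626200350698714
0 12 rel cell: span [-8.  14.8] mid 3.4
90 66 rel cell: span [-10.6  12.9] mid 1.1
180 58 rel cell: span [-13.4  12.8] mid -0.3
270 13 rel cell: span [-12.3  -3.2] mid -7.7
```

Nearly there; creep until the torque passes 0.45.

Call:
carry_out(
  deltas=[
    [0,0,0,-0.003],
    [0,0,0,-0.006],
    [0,0,0,-0.008],
  ],
)

```text
time_s: 12.9
tcp_pos: [0.5751, -0.0042, 0.0777]
tcp_rot: [0.0, 0.068, 0.998, -0.001]
ft_force: [-0.1, -3.8, 4.4]
gripper_width: 0.0146
finger_force: 24.1
```

```bash
python3 st.py; python3 cov.py
```

```text
12.9 [ 0.5751 -0.0042  0.0777] [-0.15 -3.81  4.42] [-0.796  0.05   0.732] yaw 82.24 j6 0.13 0.014594528135898071
0 11 rel cell: span [-7.1  6.4] mid -0.3
90 66 rel cell: span [-11.   12.6] mid 0.8
180 56 rel cell: span [-13.6  11.6] mid -1.0
270 14 rel cell: span [-13.8  -5. ] mid -9.4
```

```bash
cat > plan.py <<'E'
# python3 plan.py LEVER a0 a1 n [yawoff] : arc of arm angles from a0 to a1 (deg az) in n rows, from the present TCP
from h import *
import sys
from scipy.spatial.transform import Rotation as R
C=np.array([.575,-.0042]); th=4.0; K=dict(N=0,W=1,S=2,E=3)
def hub(l): t=np.radians(th+90*K[l]); return C+.072*np.array([np.cos(t),np.sin(t)])
def state():
    s=read_state();q=s["tcp_rot"];M=R.from_quat(np.r_[q[1:],q[0]]).as_matrix()
    return s,s["tcp_pos"],np.degrees(np.arctan2(M[1,1],M[0,1]))
def report(l):
    s,p,y=state(); h=hub(l); d=p[:2]-h; a=np.degrees(np.arctan2(d[1],d[0])); t=np.array([np.sin(np.radians(a)),-np.cos(np.radians(a))])
    f=s["ft_force"]; print(f"t{s['time_s']:.2f} z{p[2]:.4f} r{1e3*np.hypot(*d):.1f} armang {a:.1f} (rel out {(a-th-90*K[l]+180)%360-180:.1f}) yaw {y:.1f} push {-f[:2]@t:.2f} radial {f[:2]@d/np.hypot(*d):.2f} fz {f[2]:.1f} Mz {s['wrist_torque'][2]:.2f} j6 {s['joint_positions'][5]:.2f}")
def arc(l,a0,a1,n,yo=90,z=None):
    s,p,y=state(); o=[]
    for a in np.linspace(a0,a1,n):
        q=hub(l)+.040*np.array([np.cos(np.radians(a)),np.sin(np.radians(a))])
        dy=(a+yo-y+180)%360-180
        o.append([round(float(v),4) for v in (*((q-p[:2])/.5),0 if z is None else (z-p[2])/.5,dy/360)])
    print(o)
if __name__=="__main__":
    l=sys.argv[1]; report(l)
    if len(sys.argv)>2: arc(l,float(sys.argv[2]),float(sys.argv[3]),int(sys.argv[4]),float(sys.argv[5]) if len(sys.argv)>5 else 90,float(sys.argv[6]) if len(sys.argv)>6 else None)
E
python3 plan.py N 102 102 1
```

```text
t12.95 z0.0777 r71.9 armang -176.0 (rel out -180.0) yaw 82.2 push 4.58 radial 0.71 fz 5.6 Mz 0.72 j6 0.13
[[0.1268, 0.0884, 0.0, 0.3049]]
```

Call:
carry_out(
  deltas=[
    [0,0,0,0.02],
    [0,0,0.01,0.02],
    [0,0,0.07,0.04],
    [0,0,0.1,0.06],
    [0.02,0.01,0.1,0.09],
    [0.05,0.03,0.1,0.12],
    [0.08,0.06,0.1,0.14],
    [0.125,0.088,0.1,0.16],
  ],
  grip=0.68,
)

```text
time_s: 13.75
tcp_pos: [0.6366, 0.0415, 0.1272]
tcp_rot: [-0.001, -0.41, 0.912, 0.001]
ft_force: [0.8, -1.1, -0.4]
gripper_width: 0.0276
finger_force: 0.0
```

```bash
python3 plan.py N 102 102 1 90 .12; python3 cov.py
```

```text
t13.75 z0.1272 r41.9 armang 104.2 (rel out 100.2) yaw 138.4 push -0.47 radial -1.23 fz -0.4 Mz -0.02 j6 -0.78
[[0.0039, -0.003, -0.0144, 0.1489]]
90 62 rel cell: span [-11.9  12.7] mid 0.4
180 55 rel cell: span [-13.5  10.8] mid -1.4
270 14 rel cell: span [-13.5  -3.1] mid -8.3
```

Call:
carry_out(
  deltas=[
    [0.003,-0.003,0,0.024],
    [0.003,-0.003,0,0.048],
    [0.003,-0.003,0,0.072],
    [0.003,-0.003,0,0.096],
    [0.003,-0.003,0,0.12],
    [0.003,-0.003,0,0.144],
    [0.003,-0.003,-0.05,0.149],
    [0.003,-0.003,-0.1,0.149],
  ],
)

```text
time_s: 14.6
tcp_pos: [0.6394, 0.0396, 0.0776]
tcp_rot: [-0.001, 0.776, -0.631, 0.0]
ft_force: [-0.5, 0.0, 0.7]
gripper_width: 0.0275
finger_force: 0.0
```

```bash
python3 plan.py N 97 61 4 90 .076; python3 - <<'E'
from h import *
c=viewer.capture("side"); x,y=265,195
cv2.imwrite("pics/N1.png",cv2.resize(c["img"][y-50:y+50,x-50:x+50],(500,500),interpolation=cv2.INTER_CUBIC)[:,:,::-1])
E
```

```text
t14.60 z0.0776 r39.4 armang 100.8 (rel out 96.8) yaw -168.3 push 0.48 radial 0.12 fz 0.7 Mz -0.02 j6 -1.71
[[0.005, 0.0019, -0.0032, -0.0131], [0.0218, 0.0022, -0.0032, -0.0465], [0.0382, -0.001, -0.0032, -0.0798], [0.0536, -0.0075, -0.0032, -0.1131]]
```

View pics/N1.png

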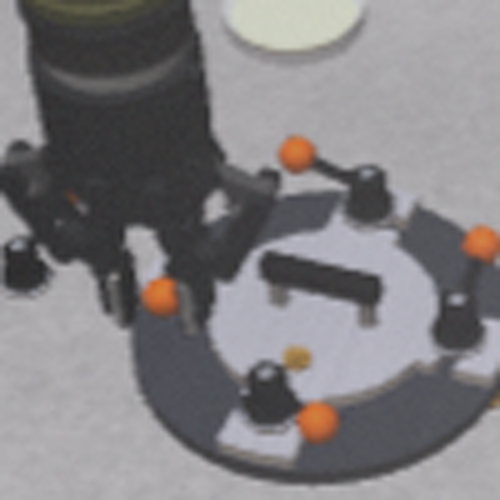

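Call:
carry_out(
  deltas=[
    [0.005,0.002,-0.003,-0.013],
    [0.0135,0.002,-0.003,-0.03],
    [0.022,0.002,-0.003,-0.0465],
  ],
)

```text
time_s: 14.95
tcp_pos: [0.6483, 0.0404, 0.0753]
tcp_rot: [-0.001, -0.674, 0.739, 0.002]
ft_force: [-1.4, -0.9, -0.6]
gripper_width: 0.0277
finger_force: 0.7
```

Call:
carry_out(
  deltas=[
    [0.008,-0.001,0,-0.017],
    [0.0164,-0.0032,0,-0.0333],
  ],
)

```text
time_s: 15.15
tcp_pos: [0.6567, 0.0389, 0.0755]
tcp_rot: [-0.001, -0.593, 0.805, 0.001]
ft_force: [-1.1, 0.4, -1.5]
gripper_width: 0.0274
finger_force: 0.7
```

Call:
carry_out(
  deltas=[
    [0.008,-0.003,0,-0.017],
    [0.0154,-0.0065,0,-0.0333],
  ],
)

```text
time_s: 15.35
tcp_pos: [0.6645, 0.0357, 0.0755]
tcp_rot: [-0.001, -0.506, 0.863, 0.001]
ft_force: [-2.6, 0.7, -1.5]
gripper_width: 0.0271
finger_force: 0.6
```

```bash
python3 plan.py N 55 19 4
```

```text
t15.35 z0.0755 r39.1 armang 63.2 (rel out 59.2) yaw 150.8 push 2.61 radial -0.55 fz -1.5 Mz -0.01 j6 -1.01
[[0.0106, -0.0042, 0.0, -0.016], [0.0232, -0.0152, 0.0, -0.0494], [0.0333, -0.0286, 0.0, -0.0827], [0.0404, -0.0437, 0.0, -0.116]]
```

Call:
carry_out(
  deltas=[
    [0.008,-0.0035,0,-0.012],
    [0.0148,-0.0076,0,-0.027],
  ],
)

```text
time_s: 15.55
tcp_pos: [0.6719, 0.0318, 0.0755]
tcp_rot: [-0.001, -0.431, 0.902, 0.001]
ft_force: [-1.8, 0.9, -0.2]
gripper_width: 0.0275
finger_force: 0.6
```

Call:
carry_out(
  deltas=[
    [0.0042,-0.0036,0,-0.0112],
    [0.0084,-0.0074,0,-0.0224],
  ],
)

```text
time_s: 15.75
tcp_pos: [0.6761, 0.0282, 0.0756]
tcp_rot: [-0.001, -0.367, 0.93, 0.001]
ft_force: [-1.1, -0.4, -1.0]
gripper_width: 0.0268
finger_force: 0.6
```

```bash
python3 plan.py N 37 7 4
```

```text
t15.75 z0.0756 r40.0 armang 43.1 (rel out 39.1) yaw 133.1 push 0.51 radial -1.07 fz -1.0 Mz -0.04 j6 -0.71
[[0.0054, -0.0065, 0.0, -0.0169], [0.0128, -0.0184, 0.0, -0.0446], [0.018, -0.0313, 0.0, -0.0724], [0.0209, -0.0449, 0.0, -0.1002]]
```

Call:
carry_out(
  deltas=[
    [0.0042,-0.0055,0,-0.014],
    [0.0085,-0.0115,0,-0.028],
  ],
)

```text
time_s: 15.95
tcp_pos: [0.6802, 0.0227, 0.0755]
tcp_rot: [-0.001, -0.284, 0.959, 0.001]
ft_force: [-0.8, 0.9, -1.7]
gripper_width: 0.0274
finger_force: 0.8
```

Call:
carry_out(
  deltas=[
    [0.0034,-0.0066,0,-0.015],
    [0.0068,-0.0133,0,-0.0305],
  ],
)

```text
time_s: 16.15
tcp_pos: [0.6835, 0.0162, 0.0754]
tcp_rot: [-0.001, -0.19, 0.982, 0.001]
ft_force: [-0.2, 2.7, 0.0]
gripper_width: 0.027
finger_force: 1.0
```

```bash
python3 plan.py N 17 -8 4
```

```text
t16.15 z0.0754 r39.8 armang 22.7 (rel out 18.7) yaw 112.0 push 2.54 radial 0.83 fz 0.0 Mz -0.07 j6 -0.36
[[0.0032, -0.0074, 0.0, -0.0138], [0.0057, -0.0187, 0.0, -0.0369], [0.0067, -0.0303, 0.0, -0.0601], [0.0059, -0.0419, 0.0, -0.0832]]
```

Call:
carry_out(
  deltas=[
    [0.0022,-0.005,0,-0.01],
    [0.0042,-0.0115,0,-0.022],
  ],
)

```text
time_s: 16.35
tcp_pos: [0.6856, 0.0107, 0.0753]
tcp_rot: [-0.001, -0.123, 0.992, 0.002]
ft_force: [-1.2, 1.9, -1.7]
gripper_width: 0.0276
finger_force: 1.2
```

Call:
carry_out(
  deltas=[
    [0,0,0,0],
    [0,0,0,0],
  ],
)

```text
time_s: 16.55
tcp_pos: [0.6862, 0.0102, 0.0755]
tcp_rot: [-0.001, -0.126, 0.992, 0.001]
ft_force: [-1.1, 2.4, -1.1]
gripper_width: 0.0276
finger_force: 1.1
```

```bash
python3 plan.py N 3 -17 3
```

```text
t16.55 z0.0755 r40.5 armang 13.4 (rel out 9.4) yaw 104.4 push 2.57 radial -0.54 fz -1.1 Mz 0.00 j6 -0.24
[[0.0011, -0.0145, 0.0, -0.0318], [0.0006, -0.0285, 0.0, -0.0596], [-0.0023, -0.0421, 0.0, -0.0874]]
```

Call:
carry_out(
  deltas=[
    [0.0006,-0.006,0,-0.012],
    [0.001,-0.012,0,-0.025],
  ],
)

```text
time_s: 16.75
tcp_pos: [0.687, 0.0044, 0.0756]
tcp_rot: [-0.0, -0.046, 0.999, 0.001]
ft_force: [-0.1, 1.3, -2.0]
gripper_width: 0.0271
finger_force: 1.3
```

Call:
carry_out(
  deltas=[
    [0,0,0,0],
    [0,0,0,0],
  ],
)

```text
time_s: 16.95
tcp_pos: [0.6874, 0.0039, 0.0758]
tcp_rot: [-0.0, -0.048, 0.999, 0.0]
ft_force: [-0.3, 2.1, -1.7]
gripper_width: 0.0271
finger_force: 1.1
```

```bash
python3 plan.py N; python3 plan.py S 271 271 1 -90 .12
```

```text
t16.95 z0.0758 r40.7 armang 4.3 (rel out 0.3) yaw 95.5 push 2.08 radial -0.17 fz -1.7 Mz -0.01 j6 -0.09
t16.95 z0.0758 r184.7 armang 4.1 (rel out -179.9) yaw 95.5 push 2.08 radial -0.18 fz -1.7 Mz -0.01 j6 -0.09
[[-0.367, -0.1062, 0.0884, 0.2374]]
```

```bash
cat > tilt.py <<'E'
from h import *
import sys
from plan import hub
def run(names=("side",)):
    for n in names:
        c=viewer.capture(n); off=np.array([.0018,-.0003]) if n=="side" else np.array([.0005,.002])
        for q,k in ballfit(c):
            p=q[:2]+off; d={l:p-hub(l) for l in "NWSE"}; l=min(d,key=lambda l:abs(np.hypot(*d[l])-.04)); v=d[l]
            print(n,l,'r',(1e3*np.hypot(*v)).round(1),'az',np.degrees(np.arctan2(v[1],v[0])).round(1),'z',q[2].round(4),k)
        P,I=cloud(c); D=P[:,:2]-C0; r=np.hypot(*D.T); m=(P[:,2]>.058)&(P[:,2]<.072)&(r<.056)&(I.min(1)>95); A=np.c_[D[m],np.ones(m.sum())]
        g=np.linalg.lstsq(A,P[m,2],rcond=None)[0]; print(n,'plane gx,gy (mm over 72)',(g[:2]*72).round(2),'z',(g[2]*1e3).round(2))
run(sys.argv[1:] or ("side",))
E
python3 tilt.py side top
```

```text
side E r 41.3 az -2.8 z 0.0969 23
side N r 41.5 az 11.4 z 0.0951 11
side S r 41.8 az -87.6 z 0.0957 28
side W r 38.0 az 153.7 z 0.0961 39
side plane gx,gy (mm over 72) [-1.27 -0.22] z 67.63
top E r 40.0 az -2.0 z 0.0963 28
top S r 39.9 az -85.8 z 0.0961 23
top plane gx,gy (mm over 72) [-1.08 -1.94] z 65.47
```

Call:
carry_out(
  deltas=[
    [0,0.006,0.01,0.01],
    [0,0.006,0.09,0.03],
    [-0.09,-0.02,0.09,0.055],
    [-0.18,-0.05,0.09,0.078],
    [-0.27,-0.08,0.09,0.1],
    [-0.35,-0.1,0.09,0.125],
    [-0.367,-0.106,0.09,0.15],
    [-0.367,-0.106,0.09,0.175],
  ],
)

```text
time_s: 17.85
tcp_pos: [0.5019, -0.0507, 0.1216]
tcp_rot: [-0.0, -0.556, 0.831, -0.001]
ft_force: [0.9, 0.2, 0.5]
gripper_width: 0.0271
finger_force: 0.0
```

Call:
carry_out(
  deltas=[
    [0,0,0,0.02],
    [0,0,0,0.04],
    [0,0,0,0.062],
    [0,0,0,0.062],
  ],
)

```text
time_s: 18.25
tcp_pos: [0.5047, -0.0502, 0.1215]
tcp_rot: [0.0, -0.704, 0.71, -0.001]
ft_force: [-0.1, 0.1, 0.2]
gripper_width: 0.0271
finger_force: 0.0
```

```bash
python3 plan.py S 271 271 1 -90 .0755
```

```text
t18.25 z0.1215 r41.0 armang -87.9 (rel out 88.1) yaw 179.5 push -0.12 radial -0.12 fz 0.2 Mz 0.02 j6 -1.66
[[-0.0016, 0.002, -0.0921, 0.0041]]
```

Call:
carry_out(
  deltas=[
    [0,0.002,-0.05,0],
    [0,0.002,-0.092,0],
    [0,0.002,-0.092,0],
  ],
)

```text
time_s: 18.55
tcp_pos: [0.5019, -0.0487, 0.0729]
tcp_rot: [-0.002, -0.703, 0.711, 0.001]
ft_force: [-0.8, 0.5, -0.1]
gripper_width: 0.0277
finger_force: 0.0
```

```bash
python3 plan.py S 265 195 8 -90
```

```text
t18.55 z0.0729 r39.5 armang -91.8 (rel out 84.2) yaw 179.4 push -0.79 radial -0.47 fz -0.1 Mz -0.02 j6 -1.66
[[-0.0045, -0.0008, 0.0, -0.0122], [-0.0182, 0.0016, 0.0, -0.04], [-0.0313, 0.0064, 0.0, -0.0678], [-0.0434, 0.0134, 0.0, -0.0956], [-0.0541, 0.0223, 0.0, -0.1233], [-0.063, 0.033, 0.0, -0.1511], [-0.07, 0.0451, 0.0, -0.1789], [-0.0748, 0.0582, 0.0, -0.2067]]
```

Call:
carry_out(
  deltas=[
    [-0.0045,-0.0008,0.003,-0.012],
    [-0.014,0.001,0.004,-0.032],
    [-0.0235,0.0035,0.004,-0.051],
    [-0.0313,0.0064,0.004,-0.068],
  ],
)

```text
time_s: 18.95
tcp_pos: [0.4901, -0.0464, 0.0783]
tcp_rot: [0.001, -0.535, 0.845, -0.002]
ft_force: [1.8, -1.0, -1.6]
gripper_width: 0.0274
finger_force: 1.1
```

Call:
carry_out(
  deltas=[
    [-0.006,0.0033,0,-0.014],
    [-0.0121,0.007,0,-0.0278],
  ],
)

```text
time_s: 19.15
tcp_pos: [0.4841, -0.0433, 0.0783]
tcp_rot: [0.001, -0.459, 0.888, -0.002]
ft_force: [2.3, -3.2, -1.1]
gripper_width: 0.0273
finger_force: 1.5
```

Call:
carry_out(
  deltas=[
    [-0.0055,0.0043,0,-0.014],
    [-0.0107,0.0089,0,-0.0277],
  ],
)

```text
time_s: 19.35
tcp_pos: [0.4784, -0.0392, 0.0782]
tcp_rot: [0.001, -0.38, 0.925, -0.002]
ft_force: [1.4, -4.5, -1.1]
gripper_width: 0.0272
finger_force: 1.8
```

```bash
python3 plan.py S 215 175 5 -90; python3 tilt.py
```

```text
t19.35 z0.0782 r38.8 armang -129.5 (rel out 46.5) yaw 134.7 push 3.98 radial 2.60 fz -1.1 Mz -0.03 j6 -0.86
[[-0.0161, 0.014, 0.0, -0.027], [-0.023, 0.0261, 0.0, -0.0547], [-0.0278, 0.0392, 0.0, -0.0825], [-0.0302, 0.0529, 0.0, -0.1103], [-0.0302, 0.0669, 0.0, -0.1381]]
side E r 39.8 az -1.2 z 0.0971 25
side N r 38.2 az 10.3 z 0.092 30
side W r 38.7 az 153.1 z 0.0953 39
side plane gx,gy (mm over 72) [-0.62 -0.14] z 67.27
```

Call:
carry_out(
  deltas=[
    [-0.005,0.0055,0,-0.013],
    [-0.009,0.011,0,-0.025],
  ],
)

```text
time_s: 19.6
tcp_pos: [0.4734, -0.0338, 0.078]
tcp_rot: [0.0, -0.308, 0.952, -0.002]
ft_force: [-0.0, -6.4, -1.2]
gripper_width: 0.0272
finger_force: 2.3
```

Call:
carry_out(
  deltas=[
    [0,0,0,0],
    [0,0,0,0],
  ],
)

```text
time_s: 19.8
tcp_pos: [0.4733, -0.0329, 0.0777]
tcp_rot: [0.001, -0.31, 0.951, -0.001]
ft_force: [-0.1, -4.3, 0.6]
gripper_width: 0.0272
finger_force: 1.9
```

```bash
python3 tilt.py; python3 plan.py S; python3 plan.py W 151 151 1 -90 .122
```

```text
side E r 41.4 az -5.8 z 0.0993 23
side N r 39.1 az 8.0 z 0.0924 30
side W r 39.0 az 153.6 z 0.0953 40
side plane gx,gy (mm over 72) [-0.4  -0.37] z 67.16
t19.85 z0.0776 r37.9 armang -141.7 (rel out 34.3) yaw 126.1 push 4.40 radial 2.97 fz 1.5 Mz 0.03 j6 -0.70
t19.85 z0.0776 r139.3 armang -133.9 (rel out 132.1) yaw 126.1 push 3.95 radial 3.54 fz 1.5 Mz 0.03 j6 -0.70
[[0.1232, 0.2395, 0.0888, -0.1809]]
```

Call:
carry_out(
  deltas=[
    [0.004,-0.005,0.01,0],
    [0.004,-0.005,0.09,-0.02],
    [0.03,0.06,0.09,-0.043],
    [0.06,0.12,0.09,-0.066],
    [0.09,0.18,0.09,-0.09],
    [0.12,0.235,0.09,-0.113],
    [0.123,0.24,0.09,-0.136],
    [0.123,0.24,0.09,-0.16],
  ],
)

```text
time_s: 20.65
tcp_pos: [0.5346, 0.0904, 0.122]
tcp_rot: [-0.0, 0.188, 0.982, 0.001]
ft_force: [-0.5, -1.2, 0.2]
gripper_width: 0.0271
finger_force: 0.0
```

Call:
carry_out(
  deltas=[
    [0,0,0,-0.019],
    [0,0,0,-0.019],
    [0,0,0,-0.019],
  ],
)

```text
time_s: 20.95
tcp_pos: [0.5339, 0.0886, 0.122]
tcp_rot: [-0.0, 0.243, 0.97, 0.001]
ft_force: [-0.1, 0.8, -0.4]
gripper_width: 0.0269
finger_force: 0.0
```

```bash
python3 plan.py W 152 152 1 -90 .0755
```

```text
t20.95 z0.1220 r41.7 armang 149.9 (rel out 55.9) yaw 61.9 push -0.61 radial 0.48 fz -0.4 Mz -0.01 j6 0.65
[[0.0015, -0.0043, -0.093, 0.0004]]
```

Call:
carry_out(
  deltas=[
    [0.001,-0.004,-0.05,0],
    [0.001,-0.004,-0.09,0],
    [0.001,-0.004,-0.09,0],
    [0.001,-0.004,-0.09,0],
  ],
)

```text
time_s: 21.35
tcp_pos: [0.5341, 0.0861, 0.0769]
tcp_rot: [-0.001, 0.244, 0.97, 0.0]
ft_force: [0.7, 0.2, -0.2]
gripper_width: 0.0274
finger_force: 0.0
```

```bash
python3 plan.py W 142 72 8 -90
```

```text
t21.35 z0.0769 r40.3 armang 152.8 (rel out 58.8) yaw 61.7 push -0.55 radial -0.55 fz -0.2 Mz -0.02 j6 0.65
[[0.0087, 0.0123, 0.0, -0.027], [0.0182, 0.0225, 0.0, -0.0548], [0.0293, 0.0309, 0.0, -0.0826], [0.0417, 0.0373, 0.0, -0.1104], [0.0551, 0.0413, 0.0, -0.1382], [0.0689, 0.043, 0.0, -0.1659], [0.0829, 0.0423, 0.0, -0.1937], [0.0964, 0.0392, 0.0, -0.2215]]
```

Call:
carry_out(
  deltas=[
    [0.007,0.01,0,-0.021],
    [0.0145,0.0187,0,-0.044],
    [0.0225,0.0265,0,-0.066],
  ],
)

```text
time_s: 21.65
tcp_pos: [0.5461, 0.0992, 0.0781]
tcp_rot: [0.0, 0.441, 0.897, 0.0]
ft_force: [-0.4, -0.7, -1.4]
gripper_width: 0.0271
finger_force: 0.6
```

Call:
carry_out(
  deltas=[
    [0.0057,0.004,0,-0.014],
    [0.0115,0.0075,0,-0.028],
  ],
)

```text
time_s: 21.85
tcp_pos: [0.552, 0.1031, 0.0781]
tcp_rot: [0.001, 0.517, 0.856, 0.0]
ft_force: [-0.6, -1.7, -1.2]
gripper_width: 0.0272
finger_force: 0.5
```

Call:
carry_out(
  deltas=[
    [0.0062,0.0028,0,-0.014],
    [0.0127,0.005,0,-0.0275],
  ],
)

```text
time_s: 22.05
tcp_pos: [0.5582, 0.1055, 0.0781]
tcp_rot: [0.0, 0.589, 0.808, 0.0]
ft_force: [-0.4, -1.1, -0.8]
gripper_width: 0.0274
finger_force: 0.6
```

```bash
python3 plan.py W 98 68 4 -90; python3 tilt.py
```

```text
t22.05 z0.0781 r39.7 armang 107.2 (rel out 13.2) yaw 17.8 push 0.76 radial -0.96 fz -0.8 Mz 0.02 j6 1.45
[[0.0124, 0.0035, 0.0, -0.0272], [0.0263, 0.0042, 0.0, -0.0549], [0.0401, 0.0025, 0.0, -0.0827], [0.0535, -0.0016, 0.0, -0.1105]]
side E r 41.7 az 3.3 z 0.1005 8
side N r 40.1 az 8.9 z 0.0924 31
side S r 40.7 az -134.8 z 0.0937 29
side W r 38.5 az 110.1 z 0.0946 39
side plane gx,gy (mm over 72) [-0.49 -0.45] z 67.01
```

Call:
carry_out(
  deltas=[
    [0.0062,0.0022,0,-0.014],
    [0.0124,0.0035,0,-0.0272],
  ],
)

```text
time_s: 22.3
tcp_pos: [0.564, 0.1071, 0.0778]
tcp_rot: [0.0, 0.656, 0.755, -0.0]
ft_force: [-1.9, -1.2, 0.1]
gripper_width: 0.0271
finger_force: 0.8
```

Call:
carry_out(
  deltas=[
    [0.007,0.0006,0,-0.014],
    [0.0139,0.0007,0,-0.0277],
  ],
)

```text
time_s: 22.5
tcp_pos: [0.5705, 0.1074, 0.0776]
tcp_rot: [-0.0, 0.719, 0.695, -0.0]
ft_force: [-1.7, -0.7, -1.1]
gripper_width: 0.0272
finger_force: 1.0
```

Call:
carry_out(
  deltas=[
    [0.007,-0.0006,0,-0.014],
    [0.0138,-0.0017,0,-0.0277],
  ],
)

```text
time_s: 22.7
tcp_pos: [0.5769, 0.1066, 0.0774]
tcp_rot: [-0.0, 0.776, 0.63, -0.001]
ft_force: [-3.1, -0.8, -0.5]
gripper_width: 0.0272
finger_force: 1.2
```

```bash
python3 plan.py W 68 28 5 -90; python3 tilt.py
```

```text
t22.70 z0.0774 r39.5 armang 80.0 (rel out -14.0) yaw -11.9 push 2.96 radial -1.35 fz -0.5 Mz -0.03 j6 1.96
[[0.0162, -0.0037, 0.0, -0.0281], [0.0286, -0.01, 0.0, -0.0559], [0.0397, -0.0184, 0.0, -0.0837], [0.0493, -0.0286, 0.0, -0.1115], [0.0568, -0.0403, 0.0, -0.1392]]
side E r 39.9 az -4.2 z 0.0969 28
side S r 40.2 az -133.2 z 0.0943 29
side W r 49.9 az 82.0 z 0.1078 18
side plane gx,gy (mm over 72) [-0.33 -0.79] z 66.95
```

Call:
carry_out(
  deltas=[
    [0.007,-0.0013,0,-0.014],
    [0.0138,-0.0036,0,-0.0277],
  ],
)

```text
time_s: 22.95
tcp_pos: [0.5831, 0.1048, 0.0771]
tcp_rot: [-0.001, 0.828, 0.561, -0.001]
ft_force: [-3.5, -0.2, -1.1]
gripper_width: 0.0272
finger_force: 1.9
```

Call:
carry_out(
  deltas=[
    [0.0052,-0.002,0,-0.011],
    [0.0098,-0.0045,0,-0.021],
  ],
)

```text
time_s: 23.15
tcp_pos: [0.5868, 0.1028, 0.0768]
tcp_rot: [-0.002, 0.863, 0.505, -0.002]
ft_force: [-6.1, -0.1, 0.0]
gripper_width: 0.0271
finger_force: 2.8
```

Call:
carry_out(
  deltas=[
    [0,0,0,0],
    [0,0,0,0],
  ],
)

```text
time_s: 23.35
tcp_pos: [0.587, 0.1028, 0.0768]
tcp_rot: [-0.001, 0.862, 0.507, -0.002]
ft_force: [-5.2, 0.4, -0.3]
gripper_width: 0.0276
finger_force: 2.2
```

```bash
python3 plan.py W; python3 tilt.py; python3 plan.py E -2 -2 1 -90 .122
```

```text
t23.35 z0.0768 r39.1 armang 64.1 (rel out -29.9) yaw -29.1 push 4.85 radial -1.90 fz -0.3 Mz 0.02 j6 2.25
side E r 41.0 az -1.4 z 0.0972 27
side S r 39.9 az -135.1 z 0.0938 28
side plane gx,gy (mm over 72) [-0.35 -1.04] z 66.94
t23.40 z0.0768 r178.9 armang 87.8 (rel out 173.8) yaw -29.1 push 5.34 radial 0.13 fz -0.1 Mz 0.06 j6 2.25
[[0.0659, -0.3604, 0.0904, -0.1746]]
```

Call:
carry_out(
  deltas=[
    [-0.006,0.003,0.01,0.01],
    [-0.006,0.003,0.09,0.033],
    [0.015,-0.08,0.09,0.056],
    [0.03,-0.17,0.09,0.08],
    [0.045,-0.26,0.09,0.103],
    [0.06,-0.35,0.09,0.126],
    [0.066,-0.36,0.09,0.15],
    [0.066,-0.36,0.09,0.173],
  ],
)

```text
time_s: 24.2
tcp_pos: [0.6243, -0.0798, 0.1231]
tcp_rot: [0.002, 0.475, 0.88, 0.001]
ft_force: [0.0, 0.8, 0.1]
gripper_width: 0.0273
finger_force: 0.0
```

Call:
carry_out(
  deltas=[
    [0,0,0,0.023],
    [0,0,0,0.047],
    [0,0,0,0.07],
    [0,0,0,0.093],
    [0,0,0,0.117],
    [0,0,0,0.14],
    [0,0,0,0.152],
    [0,0,0,0.152],
  ],
)

```text
time_s: 25.0
tcp_pos: [0.6237, -0.0773, 0.123]
tcp_rot: [0.001, 0.019, 1.0, -0.0]
ft_force: [0.0, -0.5, 0.0]
gripper_width: 0.0275
finger_force: 0.0
```

```bash
python3 plan.py E -2 -2 1 90 .0755; python3 tilt.py side
```

```text
t25.00 z0.1230 r43.7 armang -1.7 (rel out 84.3) yaw 87.8 push -0.49 radial 0.04 fz 0.0 Mz 0.00 j6 -0.08
[[-0.0073, -0.0002, -0.0951, 0.0006]]
side E r 39.0 az -0.2 z 0.0961 23
side N r 40.3 az 9.6 z 0.0931 30
side S r 41.2 az -133.2 z 0.0944 29
side W r 38.6 az 66.4 z 0.093 40
side plane gx,gy (mm over 72) [-0.42 -0.69] z 66.94
```

Call:
carry_out(
  deltas=[
    [-0.006,0.001,-0.05,0],
    [-0.006,0.001,-0.093,0],
    [-0.006,0.001,-0.093,0],
    [-0.006,0.001,-0.093,0],
  ],
)

```text
time_s: 25.45
tcp_pos: [0.6197, -0.0768, 0.0757]
tcp_rot: [-0.0, 0.02, 1.0, 0.0]
ft_force: [-0.3, 0.1, 0.1]
gripper_width: 0.0272
finger_force: 0.0
```

```bash
python3 plan.py E -12 -92 9 90
```

```text
t25.45 z0.0757 r39.7 armang -1.1 (rel out 84.9) yaw 87.7 push 0.12 radial -0.30 fz 0.1 Mz 0.04 j6 -0.08
[[-0.0011, -0.0152, 0.0, -0.0268], [-0.0052, -0.0285, 0.0, -0.0546], [-0.0115, -0.0409, 0.0, -0.0824], [-0.0199, -0.0521, 0.0, -0.1102], [-0.0301, -0.0616, 0.0, -0.1379], [-0.0418, -0.0692, 0.0, -0.1657], [-0.0547, -0.0746, 0.0, -0.1935], [-0.0683, -0.0777, 0.0, -0.2213], [-0.0822, -0.0785, 0.0, -0.2491]]
```

Call:
carry_out(
  deltas=[
    [-0.0007,-0.012,0,-0.021],
    [-0.0035,-0.0225,0,-0.042],
    [-0.0073,-0.033,0,-0.0625],
    [-0.0115,-0.041,0,-0.0824],
  ],
)

```text
time_s: 25.85
tcp_pos: [0.6155, -0.0973, 0.0772]
tcp_rot: [0.002, 0.278, 0.961, 0.001]
ft_force: [0.3, 1.3, -1.3]
gripper_width: 0.0275
finger_force: 0.6
```

Call:
carry_out(
  deltas=[
    [-0.004,-0.0058,0,-0.014],
    [-0.0084,-0.0112,0,-0.0278],
  ],
)

```text
time_s: 26.05
tcp_pos: [0.6116, -0.1029, 0.0773]
tcp_rot: [0.002, 0.36, 0.933, 0.001]
ft_force: [2.2, 1.9, -1.4]
gripper_width: 0.0274
finger_force: 0.7
```

Call:
carry_out(
  deltas=[
    [-0.005,-0.005,0,-0.014],
    [-0.0102,-0.0095,0,-0.0277],
  ],
)

```text
time_s: 26.25
tcp_pos: [0.6067, -0.1078, 0.0774]
tcp_rot: [0.002, 0.44, 0.898, 0.001]
ft_force: [2.0, 0.6, -0.8]
gripper_width: 0.027
finger_force: 0.8
```

```bash
python3 plan.py E -62 -92 4 90; python3 tilt.py
```

```text
t26.25 z0.0774 r41.5 armang -49.9 (rel out 36.1) yaw 37.8 push 1.88 radial 0.82 fz -0.8 Mz -0.03 j6 0.73
[[-0.0158, -0.0072, 0.0, -0.0273], [-0.0287, -0.0126, 0.0, -0.0551], [-0.0423, -0.0157, 0.0, -0.0828], [-0.0562, -0.0165, 0.0, -0.1106]]
side E r 39.9 az -42.5 z 0.0953 25
side N r 40.9 az 9.4 z 0.0924 30
side S r 40.3 az -134.8 z 0.0937 28
side W r 39.6 az 66.8 z 0.0922 42
side plane gx,gy (mm over 72) [-0.48 -0.91] z 66.98
```

Call:
carry_out(
  deltas=[
    [-0.008,-0.0045,0,-0.014],
    [-0.0145,-0.0075,0,-0.0275],
  ],
)

```text
time_s: 26.5
tcp_pos: [0.6005, -0.1119, 0.0775]
tcp_rot: [0.003, 0.515, 0.857, 0.001]
ft_force: [3.7, -0.9, -1.0]
gripper_width: 0.027
finger_force: 1.6
```

Call:
carry_out(
  deltas=[
    [-0.0065,-0.003,0,-0.014],
    [-0.0129,-0.0054,0,-0.0278],
  ],
)

```text
time_s: 26.7
tcp_pos: [0.5943, -0.1147, 0.0774]
tcp_rot: [0.003, 0.588, 0.809, 0.002]
ft_force: [3.7, -0.4, -2.2]
gripper_width: 0.0273
finger_force: 1.9
```

Call:
carry_out(
  deltas=[
    [-0.0068,-0.0017,0,-0.014],
    [-0.0136,-0.0031,0,-0.0277],
  ],
)

```text
time_s: 26.9
tcp_pos: [0.588, -0.1164, 0.0774]
tcp_rot: [0.003, 0.656, 0.755, 0.002]
ft_force: [6.2, -0.6, -4.2]
gripper_width: 0.0276
finger_force: 2.5
```

```bash
python3 plan.py E -92 -132 5 90; python3 tilt.py
```

```text
t26.90 z0.0774 r41.2 armang -78.9 (rel out 7.1) yaw 8.0 push 5.93 radial 1.76 fz -4.2 Mz -0.02 j6 1.24
[[-0.0187, 0.0008, 0.0, -0.0278], [-0.0325, 0.0025, 0.0, -0.0556], [-0.0459, 0.0066, 0.0, -0.0834], [-0.0583, 0.0129, 0.0, -0.1112], [-0.0694, 0.0213, 0.0, -0.1389]]
side E r 41.6 az -70.8 z 0.0939 26
side N r 40.0 az 9.5 z 0.0928 30
side S r 41.5 az -135.6 z 0.0937 29
side W r 38.1 az 66.6 z 0.0929 42
side plane gx,gy (mm over 72) [-0.29 -0.53] z 66.67
```

Call:
carry_out(
  deltas=[
    [0.007,0.001,0.01,0.01],
    [0.007,0.001,0.09,0.033],
    [0.05,0.06,0.09,0.056],
    [0.1,0.12,0.09,0.08],
    [0.15,0.19,0.09,0.103],
    [0.2,0.247,0.09,0.126],
    [0.2,0.247,0.09,0.15],
    [0.2,0.247,0.09,0.173],
  ],
)

```text
time_s: 27.75
tcp_pos: [0.6854, 0.0095, 0.1213]
tcp_rot: [0.001, 0.165, 0.986, 0.0]
ft_force: [0.5, 0.2, 0.6]
gripper_width: 0.0272
finger_force: 0.0
```

Call:
carry_out(
  deltas=[
    [0,0,0,0.023],
    [0,0,0,0.047],
    [0,0,0,0.07],
    [0,0,0,0.08],
    [0,0,0,0.08],
  ],
)

```text
time_s: 28.25
tcp_pos: [0.6846, 0.008, 0.1216]
tcp_rot: [0.001, -0.081, 0.997, -0.0]
ft_force: [-0.3, -0.5, 0.1]
gripper_width: 0.0275
finger_force: 0.0
```

```bash
python3 tilt.py; python3 plan.py N 10 -70 9 90 .0735
```

```text
side E r 40.9 az -70.4 z 0.0945 22
side N r 39.4 az 10.9 z 0.0919 31
side S r 40.2 az -133.1 z 0.0937 29
side W r 38.1 az 67.2 z 0.0928 40
side plane gx,gy (mm over 72) [-0.32 -0.81] z 66.62
t28.30 z0.1214 r38.4 armang 10.7 (rel out 6.7) yaw 99.2 push 0.64 radial 0.00 fz -0.1 Mz -0.01 j6 -0.15
[[0.0033, -0.0004, -0.0958, 0.0021], [0.0046, -0.0143, -0.0958, -0.0256], [0.0033, -0.0282, -0.0958, -0.0534], [-0.0003, -0.0417, -0.0958, -0.0812], [-0.0062, -0.0543, -0.0958, -0.109], [-0.0142, -0.0657, -0.0958, -0.1368], [-0.024, -0.0756, -0.0958, -0.1645], [-0.0354, -0.0836, -0.0958, -0.1923], [-0.0481, -0.0895, -0.0958, -0.2201]]
```

Call:
carry_out(
  deltas=[
    [0.003,0,-0.05,0],
    [0.003,0,-0.096,0],
    [0.003,0,-0.096,0],
    [0.004,-0.009,-0.096,-0.016],
    [0.005,-0.017,-0.096,-0.032],
    [0.003,-0.028,-0.096,-0.0534],
  ],
)

```text
time_s: 28.9
tcp_pos: [0.686, -0.0049, 0.0734]
tcp_rot: [0.0, 0.089, 0.996, 0.001]
ft_force: [0.5, 3.4, -2.7]
gripper_width: 0.0273
finger_force: 1.7
```

Call:
carry_out(
  deltas=[
    [-0.0015,-0.0068,0,-0.014],
    [-0.0036,-0.0135,0,-0.0278],
  ],
)

```text
time_s: 29.1
tcp_pos: [0.6846, -0.011, 0.0733]
tcp_rot: [0.0, 0.175, 0.985, 0.002]
ft_force: [1.5, 4.8, -4.8]
gripper_width: 0.0273
finger_force: 2.8
```

Call:
carry_out(
  deltas=[
    [-0.0027,-0.0063,0,-0.014],
    [-0.0059,-0.0126,0,-0.0278],
  ],
)

```text
time_s: 29.3
tcp_pos: [0.6822, -0.0164, 0.0732]
tcp_rot: [0.0, 0.26, 0.966, 0.003]
ft_force: [3.4, 7.3, -6.2]
gripper_width: 0.0274
finger_force: 4.1
```

```bash
python3 tilt.py; python3 plan.py N -40 -90 6 90
```

```text
side E r 40.2 az -71.1 z 0.0946 22
side N r 40.4 az -17.8 z 0.0911 23
side S r 39.9 az -134.5 z 0.0936 30
side W r 38.2 az 67.5 z 0.0928 41
side plane gx,gy (mm over 72) [-0.77 -0.51] z 66.51
t29.35 z0.0732 r39.4 armang -26.5 (rel out -30.5) yaw 59.7 push 7.32 radial 0.13 fz -6.1 Mz -0.02 j6 0.50
[[-0.0093, -0.0162, 0.0, -0.0269], [-0.0192, -0.026, 0.0, -0.0547], [-0.0306, -0.034, 0.0, -0.0825], [-0.0432, -0.0399, 0.0, -0.1103], [-0.0567, -0.0435, 0.0, -0.138], [-0.0706, -0.0448, 0.0, -0.1658]]
```

Call:
carry_out(
  deltas=[
    [-0.0038,-0.006,-0.002,-0.014],
    [-0.0078,-0.0115,-0.003,-0.0277],
  ],
)

```text
time_s: 29.55
tcp_pos: [0.6794, -0.0213, 0.0727]
tcp_rot: [0.001, 0.343, 0.939, 0.004]
ft_force: [3.0, 10.5, -2.5]
gripper_width: 0.0274
finger_force: 4.9
```

Call:
carry_out(
  deltas=[
    [-0.0047,-0.005,-0.001,-0.014],
    [-0.0099,-0.0098,-0.001,-0.0278],
  ],
)

```text
time_s: 29.75
tcp_pos: [0.6757, -0.0258, 0.0726]
tcp_rot: [0.002, 0.423, 0.906, 0.005]
ft_force: [6.1, 8.8, -3.4]
gripper_width: 0.0275
finger_force: 5.7
```

```bash
python3 tilt.py; python3 plan.py N -60 -90 4 90
```

```text
side E r 41.6 az -71.6 z 0.0941 22
side N r 41.7 az -33.6 z 0.0908 30
side S r 41.2 az -134.8 z 0.0934 28
side W r 39.0 az 67.8 z 0.0925 42
side plane gx,gy (mm over 72) [-0.45 -0.48] z 66.56
t29.80 z0.0726 r39.5 armang -43.8 (rel out -47.8) yaw 39.8 push 9.13 radial -0.24 fz -3.3 Mz 0.02 j6 0.83
[[-0.0171, -0.0146, 0.0, -0.0271], [-0.0297, -0.0205, 0.0, -0.0549], [-0.0432, -0.0241, 0.0, -0.0827], [-0.0571, -0.0253, 0.0, -0.1105]]
```

Call:
carry_out(
  deltas=[
    [-0.007,-0.005,-0.001,-0.0167],
    [-0.0142,-0.0092,-0.002,-0.0333],
  ],
)

```text
time_s: 30.0
tcp_pos: [0.6706, -0.0302, 0.0723]
tcp_rot: [0.003, 0.516, 0.857, 0.006]
ft_force: [10.8, 11.8, -2.3]
gripper_width: 0.0274
finger_force: 7.9
```

Call:
carry_out(
  deltas=[
    [0.012,0.01,0.01,0.01],
    [0.012,0.01,0.1,0.033],
    [-0.08,0,0.1,0.056],
    [-0.17,0,0.1,0.08],
    [-0.26,-0.004,0.1,0.103],
    [-0.34,-0.007,0.1,0.126],
    [-0.38,-0.007,0.1,0.15],
    [-0.38,-0.007,0.1,0.173],
  ],
)

```text
time_s: 30.8
tcp_pos: [0.4713, -0.0378, 0.1207]
tcp_rot: [-0.001, -0.005, 1.0, 0.0]
ft_force: [0.3, 1.0, -0.1]
gripper_width: 0.0275
finger_force: 0.0
```

Call:
carry_out(
  deltas=[
    [0,0,0,0.023],
    [0,0,0,0.047],
    [0,0,0,0.07],
    [0,0,0,0.093],
    [0,0,0,0.117],
    [0,0,0,0.126],
    [0,0,0,0.126],
  ],
)

```text
time_s: 31.5
tcp_pos: [0.4758, -0.038, 0.1208]
tcp_rot: [0.001, -0.388, 0.922, -0.001]
ft_force: [0.3, -0.1, -0.6]
gripper_width: 0.0278
finger_force: 0.0
```

```bash
python3 tilt.py; python3 plan.py S 225 145 9 -90 .0745
```

```text
side E r 42.2 az -71.4 z 0.094 22
side N r 40.8 az -46.2 z 0.0902 28
side S r 39.7 az -132.7 z 0.0951 28
side W r 39.0 az 68.4 z 0.0923 43
side plane gx,gy (mm over 72) [-0.68 -0.34] z 66.53
t31.55 z0.1206 r39.8 armang -133.8 (rel out 42.2) yaw 135.6 push -0.12 radial -0.41 fz 0.2 Mz -0.01 j6 -0.88
[[-0.0015, 0.0008, -0.0921, -0.0016], [-0.0105, 0.0115, -0.0921, -0.0294], [-0.0175, 0.0236, -0.0921, -0.0572], [-0.0222, 0.0367, -0.0921, -0.0849], [-0.0247, 0.0504, -0.0921, -0.1127], [-0.0247, 0.0644, -0.0921, -0.1405], [-0.0222, 0.0781, -0.0921, -0.1683], [-0.0175, 0.0912, -0.0921, -0.196], [-0.0105, 0.1033, -0.0921, -0.2238]]
```

Call:
carry_out(
  deltas=[
    [0,0.001,-0.05,0],
    [0,0.001,-0.092,0],
    [0,0.001,-0.092,0],
    [-0.0085,0.009,-0.093,-0.023],
    [-0.014,0.0175,-0.093,-0.043],
    [-0.0175,0.0236,-0.094,-0.0572],
  ],
)

```text
time_s: 32.15
tcp_pos: [0.4673, -0.0268, 0.0737]
tcp_rot: [0.001, -0.214, 0.977, -0.001]
ft_force: [1.1, -3.2, -0.8]
gripper_width: 0.0274
finger_force: 1.4
```

Call:
carry_out(
  deltas=[
    [-0.0025,0.0064,0,-0.014],
    [-0.0047,0.0131,-0.001,-0.0277],
  ],
)

```text
time_s: 32.35
tcp_pos: [0.4652, -0.0209, 0.0733]
tcp_rot: [0.001, -0.129, 0.992, -0.002]
ft_force: [0.5, -3.9, -0.1]
gripper_width: 0.0275
finger_force: 2.3
```

Call:
carry_out(
  deltas=[
    [-0.0014,0.0068,0,-0.014],
    [-0.0025,0.0137,-0.001,-0.0278],
  ],
)

```text
time_s: 32.55
tcp_pos: [0.4638, -0.0145, 0.0729]
tcp_rot: [0.001, -0.042, 0.999, -0.002]
ft_force: [0.4, -5.5, 0.4]
gripper_width: 0.0273
finger_force: 2.9
```

```bash
python3 tilt.py; python3 plan.py S 175 145 4 -90
```

```text
side E r 41.5 az -69.3 z 0.0949 23
side N r 41.1 az -44.2 z 0.0911 27
side W r 38.8 az 68.3 z 0.0927 43
side plane gx,gy (mm over 72) [-0.5   0.02] z 66.21
t32.60 z0.0728 r39.8 armang -173.0 (rel out 3.0) yaw 94.7 push 4.90 radial -0.08 fz 0.9 Mz 0.02 j6 -0.11
[[-0.0006, 0.0166, 0.0, -0.0268], [0.0018, 0.0304, 0.0, -0.0546], [0.0066, 0.0435, 0.0, -0.0824], [0.0135, 0.0555, 0.0, -0.1102]]
```

Call:
carry_out(
  deltas=[
    [0,0.007,0,-0.014],
    [0,0.014,-0.001,-0.0278],
  ],
)

```text
time_s: 32.8
tcp_pos: [0.4635, -0.0078, 0.0723]
tcp_rot: [0.001, 0.045, 0.999, -0.002]
ft_force: [-0.8, -6.8, 3.4]
gripper_width: 0.0273
finger_force: 3.5
```

Call:
carry_out(
  deltas=[
    [0.001,0.007,0,-0.014],
    [0.0025,0.0138,-0.001,-0.0278],
  ],
)

```text
time_s: 33.0
tcp_pos: [0.4644, -0.0013, 0.0718]
tcp_rot: [0.001, 0.132, 0.991, -0.003]
ft_force: [-0.4, -8.6, 4.9]
gripper_width: 0.0277
finger_force: 4.3
```

Call:
carry_out(
  deltas=[
    [0.0022,0.0066,0,-0.014],
    [0.0048,0.013,-0.001,-0.0278],
  ],
)

```text
time_s: 33.2
tcp_pos: [0.4664, 0.0045, 0.0714]
tcp_rot: [0.001, 0.218, 0.976, -0.004]
ft_force: [-2.3, -10.8, 6.5]
gripper_width: 0.0275
finger_force: 5.5
```

```bash
python3 tilt.py; python3 plan.py S 145 115 4 -90
```

```text
side E r 40.4 az -71.1 z 0.094 21
side N r 39.5 az -45.4 z 0.0898 28
side S r 39.1 az 165.2 z 0.0916 33
side W r 38.5 az 67.6 z 0.0925 43
side plane gx,gy (mm over 72) [-0.06 -0.11] z 65.97
t33.25 z0.0714 r39.3 armang 159.1 (rel out -24.9) yaw 64.6 push 9.92 radial -0.39 fz 5.0 Mz 0.05 j6 0.46
[[0.0079, 0.0178, 0.0, -0.0268], [0.0168, 0.0285, 0.0, -0.0546], [0.0275, 0.0374, 0.0, -0.0824], [0.0396, 0.0444, 0.0, -0.1101]]
```

Call:
carry_out(
  deltas=[
    [0.0035,0.006,0,-0.014],
    [0.0069,0.012,-0.001,-0.0278],
  ],
)

```text
time_s: 33.45
tcp_pos: [0.4693, 0.01, 0.0709]
tcp_rot: [0.001, 0.303, 0.953, -0.004]
ft_force: [-4.2, -12.9, 7.0]
gripper_width: 0.0273
finger_force: 5.3
```

Call:
carry_out(
  deltas=[
    [-0.006,-0.012,0.01,0.01],
    [-0.006,-0.012,0.1,0.033],
    [0.05,0.05,0.1,0.056],
    [0.12,0.1,0.1,0.08],
    [0.18,0.14,0.1,0.103],
    [0.23,0.181,0.1,0.126],
    [0.23,0.181,0.1,0.15],
    [0.23,0.181,0.1,0.173],
  ],
)

```text
time_s: 34.25
tcp_pos: [0.586, 0.1054, 0.1204]
tcp_rot: [0.001, -0.24, 0.971, 0.0]
ft_force: [-0.2, 0.5, -0.0]
gripper_width: 0.0272
finger_force: 0.0
```

Call:
carry_out(
  deltas=[
    [0,0,0,0.023],
    [0,0,0,0.047],
    [0,0,0,0.07],
    [0,0,0,0.093],
    [0,0,0,0.11],
    [0,0,0,0.11],
  ],
)

```text
time_s: 34.85
tcp_pos: [0.5851, 0.1044, 0.1206]
tcp_rot: [0.001, -0.551, 0.834, -0.0]
ft_force: [-0.5, 0.3, -0.9]
gripper_width: 0.0276
finger_force: 0.0
```

```bash
python3 tilt.py; python3 plan.py W 67 -13 9 90 .0735
```

```text
side E r 41.0 az -72.3 z 0.094 22
side S r 39.7 az 155.3 z 0.0907 34
side W r 39.5 az 67.2 z 0.0923 36
side plane gx,gy (mm over 72) [0.01 0.07] z 65.92
t34.90 z0.1204 r39.7 armang 67.7 (rel out -26.3) yaw 156.8 push -0.44 radial -0.20 fz -0.1 Mz 0.02 j6 -0.99
[[0.0011, 0.0001, -0.0938, 0.0005], [0.0134, -0.0064, -0.0938, -0.0273], [0.0244, -0.015, -0.0938, -0.0551], [0.0337, -0.0254, -0.0938, -0.0828], [0.0411, -0.0372, -0.0938, -0.1106], [0.0463, -0.0502, -0.0938, -0.1384], [0.0492, -0.0638, -0.0938, -0.1662], [0.0497, -0.0777, -0.0938, -0.1939], [0.0478, -0.0915, -0.0938, -0.2217]]
```

Call:
carry_out(
  deltas=[
    [0.001,0,-0.05,0],
    [0.001,0,-0.094,0],
    [0.001,0,-0.094,0],
    [0.009,-0.004,-0.094,-0.018],
    [0.017,-0.009,-0.094,-0.036],
    [0.0244,-0.015,-0.095,-0.0551],
  ],
)

```text
time_s: 35.5
tcp_pos: [0.593, 0.0979, 0.0718]
tcp_rot: [-0.003, -0.397, 0.918, 0.003]
ft_force: [-7.2, 5.2, 1.4]
gripper_width: 0.0276
finger_force: 4.4
```

Call:
carry_out(
  deltas=[
    [0.003,-0.003,0,-0.008],
    [0.0058,-0.0062,0,-0.0166],
  ],
)

```text
time_s: 35.7
tcp_pos: [0.5951, 0.0956, 0.0717]
tcp_rot: [-0.003, -0.35, 0.937, 0.004]
ft_force: [-9.0, 5.5, 0.3]
gripper_width: 0.0271
finger_force: 5.2
```

```bash
python3 tilt.py; python3 plan.py W 31 1 4 90
```

```text
side E r 40.8 az -70.3 z 0.0943 22
side S r 38.8 az 154.6 z 0.0914 34
side plane gx,gy (mm over 72) [-0.1   0.11] z 65.93
t35.75 z0.0717 r37.7 armang 47.8 (rel out -46.2) yaw 130.9 push 8.68 radial -1.12 fz 0.7 Mz 0.01 j6 -0.56
[[0.0179, -0.0146, 0.0, -0.0275], [0.0241, -0.0271, 0.0, -0.0553], [0.0279, -0.0405, 0.0, -0.083], [0.0294, -0.0544, 0.0, -0.1108]]
```

Call:
carry_out(
  deltas=[
    [0.0033,-0.0042,0,-0.011],
    [0.0066,-0.0088,0,-0.022],
  ],
)

```text
time_s: 35.95
tcp_pos: [0.5983, 0.0919, 0.0717]
tcp_rot: [-0.004, -0.285, 0.959, 0.004]
ft_force: [-7.1, 8.1, -1.0]
gripper_width: 0.0277
finger_force: 5.6
```

Call:
carry_out(
  deltas=[
    [-0.008,0.009,0.01,0.01],
    [-0.008,0.009,0.097,0.033],
    [-0.01,-0.08,0.097,0.056],
    [-0.014,-0.17,0.097,0.08],
    [-0.018,-0.26,0.097,0.103],
    [-0.022,-0.35,0.097,0.126],
    [-0.022,-0.407,0.097,0.15],
    [-0.022,-0.407,0.097,0.173],
  ],
)

```text
time_s: 36.75
tcp_pos: [0.5926, -0.1186, 0.1221]
tcp_rot: [-0.0, 0.74, -0.673, 0.001]
ft_force: [-0.2, 0.6, -0.5]
gripper_width: 0.0271
finger_force: 0.0
```

Call:
carry_out(
  deltas=[
    [0,0,0,0.023],
    [0,0,0,0.035],
    [0,0,0,0.035],
    [0,0,0,0.035],
  ],
)

```text
time_s: 37.15
tcp_pos: [0.5925, -0.1144, 0.1214]
tcp_rot: [-0.0, 0.809, -0.588, 0.001]
ft_force: [-0.0, 1.0, -0.6]
gripper_width: 0.0273
finger_force: 0.0
```

```bash
python3 tilt.py; python3 plan.py E -72 -132 7 -90 .0735
```

```text
side E r 41.3 az -72.0 z 0.094 23
side N r 41.0 az -45.6 z 0.0903 27
side S r 39.0 az 155.8 z 0.0919 34
side W r 39.1 az 44.7 z 0.0915 41
side plane gx,gy (mm over 72) [ 0.11 -0.03] z 65.82
t37.20 z0.1211 r40.2 armang -72.1 (rel out 13.9) yaw -162.0 push -0.27 radial -0.36 fz -0.5 Mz -0.00 j6 -2.08
[[-0.0, 0.0004, -0.0952, 0.0001], [-0.0136, -0.0027, -0.0952, -0.0277], [-0.0275, -0.0034, -0.0952, -0.0555], [-0.0414, -0.0017, -0.0952, -0.0833], [-0.0547, 0.0023, -0.0952, -0.111], [-0.0671, 0.0087, -0.0952, -0.1388], [-0.0783, 0.0171, -0.0952, -0.1666]]
```

Call:
carry_out(
  deltas=[
    [0,0,-0.05,0],
    [0,0,-0.095,0],
    [0,0,-0.095,0],
    [-0.009,-0.0015,-0.095,-0.018],
    [-0.018,-0.003,-0.095,-0.036],
    [-0.0275,-0.0034,-0.096,-0.0555],
  ],
)

```text
time_s: 37.8
tcp_pos: [0.5796, -0.116, 0.0737]
tcp_rot: [0.001, -0.693, 0.721, -0.001]
ft_force: [0.8, -0.6, -1.0]
gripper_width: 0.0274
finger_force: 0.7
```

Call:
carry_out(
  deltas=[
    [-0.0055,0.0005,0,-0.011],
    [-0.0111,0.0014,0,-0.0222],
  ],
)

```text
time_s: 38.0
tcp_pos: [0.5741, -0.1156, 0.0739]
tcp_rot: [0.001, -0.642, 0.767, -0.001]
ft_force: [1.9, -0.8, -0.8]
gripper_width: 0.0277
finger_force: 0.7
```

Call:
carry_out(
  deltas=[
    [-0.0055,0.001,0,-0.011],
    [-0.0109,0.0026,0,-0.0222],
  ],
)

```text
time_s: 38.2
tcp_pos: [0.5688, -0.1145, 0.0739]
tcp_rot: [0.001, -0.587, 0.81, -0.001]
ft_force: [2.3, -1.0, -1.6]
gripper_width: 0.0275
finger_force: 1.1
```

```bash
python3 tilt.py; python3 plan.py E -118 -138 3 -90
```

```text
side E r 41.3 az -98.5 z 0.0928 22
side N r 41.2 az -43.8 z 0.091 28
side S r 39.1 az 156.4 z 0.0912 33
side W r 39.2 az 45.9 z 0.0917 42
side plane gx,gy (mm over 72) [-0.25 -0.06] z 65.83
t38.25 z0.0738 r40.2 armang -107.0 (rel out -21.0) yaw 161.8 push 1.67 radial 1.12 fz -0.7 Mz -0.04 j6 -1.45
[[-0.0141, 0.0063, 0.0, -0.0272], [-0.0258, 0.0139, 0.0, -0.055], [-0.036, 0.0234, 0.0, -0.0828]]
```

Call:
carry_out(
  deltas=[
    [-0.0065,0.0022,0,-0.014],
    [-0.0128,0.0052,0,-0.0278],
  ],
)

```text
time_s: 38.45
tcp_pos: [0.5634, -0.1123, 0.0738]
tcp_rot: [0.002, -0.514, 0.858, -0.002]
ft_force: [3.8, -3.0, -4.0]
gripper_width: 0.0275
finger_force: 2.5
```

Call:
carry_out(
  deltas=[
    [-0.006,0.0035,0,-0.014],
    [-0.0117,0.0076,-0.001,-0.0278],
  ],
)

```text
time_s: 38.65
tcp_pos: [0.5589, -0.1095, 0.0736]
tcp_rot: [0.002, -0.438, 0.899, -0.003]
ft_force: [6.8, -5.6, -3.1]
gripper_width: 0.027
finger_force: 4.2
```

Call:
carry_out(
  deltas=[
    [-0.0042,0.0036,0,-0.011],
    [-0.0082,0.0076,-0.001,-0.0222],
  ],
)

```text
time_s: 38.85
tcp_pos: [0.5558, -0.1069, 0.0734]
tcp_rot: [0.003, -0.374, 0.927, -0.005]
ft_force: [7.0, -7.8, -3.2]
gripper_width: 0.0275
finger_force: 5.6
```

```bash
python3 tilt.py; python3 plan.py E -144 -164 3 -90
```

```text
side N r 41.9 az -44.8 z 0.091 28
side S r 39.8 az 155.1 z 0.0912 33
side W r 39.6 az 45.3 z 0.0922 43
side plane gx,gy (mm over 72) [-0.04 -0.24] z 65.88
t38.90 z0.0734 r39.3 armang -128.5 (rel out -42.5) yaw 133.8 push 9.92 radial 2.35 fz -4.4 Mz -0.01 j6 -0.95
[[-0.0157, 0.0145, 0.0, -0.0216], [-0.0229, 0.0264, 0.0, -0.0494], [-0.0279, 0.0394, 0.0, -0.0772]]
```

Call:
carry_out(
  deltas=[
    [-0.0055,0.006,0,-0.0167],
    [-0.011,0.0125,0,-0.0333],
  ],
)

```text
time_s: 39.1
tcp_pos: [0.5505, -0.1018, 0.0733]
tcp_rot: [0.003, -0.274, 0.962, -0.006]
ft_force: [7.1, -11.9, -6.3]
gripper_width: 0.0273
finger_force: 6.9
```

Call:
carry_out(
  deltas=[
    [0.009,-0.01,0.01,0.01],
    [0.009,-0.01,0.1,0.02],
    [0.03,0.08,0.1,0.036],
    [0.05,0.17,0.1,0.036],
    [0.07,0.26,0.1,0.036],
    [0.09,0.34,0.1,0.036],
    [0.105,0.387,0.1,0.036],
    [0.105,0.387,0.1,0.036],
  ],
)

```text
time_s: 39.9
tcp_pos: [0.5994, 0.0996, 0.1225]
tcp_rot: [0.001, -0.386, 0.923, 0.0]
ft_force: [-0.0, -0.1, 0.2]
gripper_width: 0.0274
finger_force: 0.0
```

Call:
carry_out(
  deltas=[
    [0,0,0,0],
    [0,0,0,0],
    [0,0,0,0],
  ],
)

```text
time_s: 40.2
tcp_pos: [0.5976, 0.0947, 0.1215]
tcp_rot: [-0.0, -0.383, 0.924, -0.0]
ft_force: [-0.6, -0.7, 0.3]
gripper_width: 0.0275
finger_force: 0.0
```

```bash
python3 tilt.py; python3 plan.py W 45 15 4 90 .0715
```

```text
side E r 39.1 az -130.7 z 0.0921 27
side S r 38.7 az 154.0 z 0.0912 34
side W r 39.7 az 45.8 z 0.0915 39
side plane gx,gy (mm over 72) [0.06 0.1 ] z 65.89
t40.25 z0.1215 r38.7 armang 44.4 (rel out -49.6) yaw 135.0 push -0.48 radial -0.28 fz -0.3 Mz -0.04 j6 -0.63
[[0.0012, 0.0024, -0.1, 0.0], [0.0102, -0.0083, -0.1, -0.0277], [0.0172, -0.0204, -0.1, -0.0555], [0.0219, -0.0335, -0.1, -0.0833]]
```

Call:
carry_out(
  deltas=[
    [0.001,0.002,-0.05,0],
    [0.001,0.002,-0.1,0],
    [0.001,0.002,-0.1,0],
    [0.007,-0.004,-0.1,-0.018],
    [0.013,-0.013,-0.1,-0.0389],
  ],
)

```text
time_s: 40.75
tcp_pos: [0.5999, 0.0913, 0.0708]
tcp_rot: [-0.004, -0.266, 0.964, 0.004]
ft_force: [-10.0, 9.9, -0.9]
gripper_width: 0.0277
finger_force: 6.8
```

Call:
carry_out(
  deltas=[
    [0.0022,-0.0042,0,-0.01],
    [0.0044,-0.0086,0,-0.0194],
  ],
)

```text
time_s: 40.95
tcp_pos: [0.6015, 0.0882, 0.0707]
tcp_rot: [-0.004, -0.208, 0.978, 0.005]
ft_force: [-9.4, 13.7, -2.1]
gripper_width: 0.0275
finger_force: 8.0
```

```bash
python3 tilt.py; python3 plan.py W 17 10 2 90
```

```text
side E r 41.4 az -132.7 z 0.0916 26
side S r 39.1 az 154.3 z 0.0909 34
side plane gx,gy (mm over 72) [-0.07 -0.08] z 65.81
t41.00 z0.0708 r37.9 armang 32.1 (rel out -61.9) yaw 113.9 push 10.20 radial -0.46 fz -3.3 Mz 0.05 j6 -0.28
[[0.0122, -0.0169, 0.0, -0.0192], [0.0145, -0.0264, 0.0, -0.0387]]
```

Call:
carry_out(
  deltas=[
    [-0.008,0.013,0.01,-0.01],
    [-0.008,0.013,0.1,-0.022],
    [0.03,-0.05,0.1,-0.045],
    [0.07,-0.11,0.1,-0.068],
    [0.11,-0.17,0.1,-0.091],
    [0.1376,-0.2228,0.1,-0.114],
    [0.1376,-0.2228,0.1,-0.137],
    [0.1376,-0.2228,0.1,-0.16],
  ],
)

```text
time_s: 41.8
tcp_pos: [0.6761, -0.0283, 0.1225]
tcp_rot: [0.001, 0.293, 0.956, 0.0]
ft_force: [-0.1, 0.2, -0.2]
gripper_width: 0.0273
finger_force: 0.0
```

Call:
carry_out(
  deltas=[
    [0,0,0,-0.023],
    [0,0,0,-0.032],
    [0,0,0,-0.032],
    [0,0,-0.05,-0.032],
    [0,0,-0.1,-0.032],
    [0,0,-0.1,-0.032],
  ],
)

```text
time_s: 42.4
tcp_pos: [0.6725, -0.0264, 0.0684]
tcp_rot: [-0.003, 0.383, 0.924, -0.001]
ft_force: [-1.2, 0.4, -1.5]
gripper_width: 0.0271
finger_force: 0.0
```

Call:
carry_out(
  deltas=[
    [-0.0077,-0.0065,0,-0.02],
    [-0.0166,-0.0126,0,-0.0417],
  ],
)

```text
time_s: 42.6
tcp_pos: [0.6689, -0.0306, 0.0726]
tcp_rot: [0.0, 0.502, 0.865, 0.003]
ft_force: [7.9, 12.0, -7.5]
gripper_width: 0.0273
finger_force: 6.4
```

```bash
python3 plan.py N; python3 tilt.py
```

```text
t42.60 z0.0726 r38.4 armang -54.8 (rel out -58.8) yaw 29.8 push 13.41 radial -5.27 fz -7.5 Mz 0.08 j6 1.00
side E r 41.0 az -130.9 z 0.0923 26
side N r 41.5 az -45.4 z 0.0904 30
side S r 39.0 az 156.3 z 0.0912 33
side W r 39.6 az 36.8 z 0.0911 41
side plane gx,gy (mm over 72) [-0.05 -0.12] z 65.83
```

Call:
carry_out(
  deltas=[
    [0.012,0.009,0.01,0.01],
    [0.012,0.009,0.1,0.02],
    [-0.07,0.02,0.1,0.04],
    [-0.16,0.04,0.1,0.06],
    [-0.25,0.06,0.1,0.08],
    [-0.34,0.08,0.1,0.097],
    [-0.4,0.083,0.1,0.097],
    [-0.4,0.083,0.1,0.097],
  ],
)

```text
time_s: 43.45
tcp_pos: [0.4619, 0.0091, 0.1225]
tcp_rot: [-0.002, 0.217, 0.976, -0.0]
ft_force: [-0.1, 0.0, -0.2]
gripper_width: 0.0275
finger_force: 0.0
```

Call:
carry_out(
  deltas=[
    [0,0,0,0],
    [0,0,0,0],
    [0,0,0,0],
    [0,0,-0.05,0],
    [0,0,-0.1,0],
    [0,0,-0.1,0],
    [0,0,-0.1,0],
  ],
)

```text
time_s: 44.15
tcp_pos: [0.4674, 0.0089, 0.0712]
tcp_rot: [-0.001, 0.218, 0.976, -0.0]
ft_force: [0.1, -0.7, 0.4]
gripper_width: 0.0272
finger_force: 0.0
```

Call:
carry_out(
  deltas=[
    [0.005,0.0085,0,-0.02],
    [0.0104,0.0166,0,-0.0389],
  ],
)

```text
time_s: 44.35
tcp_pos: [0.4719, 0.0132, 0.0717]
tcp_rot: [0.001, 0.338, 0.941, -0.005]
ft_force: [-3.1, -12.6, -2.2]
gripper_width: 0.0271
finger_force: 5.7
```

```bash
python3 plan.py S; python3 tilt.py
```

```text
t44.35 z0.0717 r38.5 armang 144.3 (rel out -39.7) yaw 50.5 push 12.01 radial -4.83 fz -2.2 Mz 0.08 j6 0.72
side N r 43.0 az -44.4 z 0.0904 28
side S r 38.6 az 148.2 z 0.0917 38
side W r 39.6 az 35.8 z 0.0917 41
side plane gx,gy (mm over 72) [-0.22 -0.21] z 65.9
```

Call:
carry_out(
  deltas=[
    [0.0028,0.0031,0,-0.008],
    [0.0056,0.0062,0,-0.0167],
  ],
)

```text
time_s: 44.6
tcp_pos: [0.4737, 0.0158, 0.0717]
tcp_rot: [0.001, 0.386, 0.923, -0.005]
ft_force: [-4.0, -14.0, -2.5]
gripper_width: 0.0272
finger_force: 6.3
```

Call:
carry_out(
  deltas=[
    [-0.012,-0.014,0.01,0],
    [-0.012,-0.014,0.1,0],
    [-0.05,-0.1,0.16,0],
    [-0.1,-0.2,0.2,0],
    [-0.1,-0.3,0.2,0],
    [-0.1,-0.4,0.2,0],
    [-0.1,-0.4,0.2,0],
  ],
)

```text
time_s: 45.3
tcp_pos: [0.4266, -0.1843, 0.1738]
tcp_rot: [0.003, 0.386, 0.923, -0.001]
ft_force: [-0.1, 0.3, 0.0]
gripper_width: 0.0273
finger_force: 0.0
```

```bash
python3 tilt.py side top; python3 look.py fin | grep handle
```

```text
side E r 39.8 az -130.7 z 0.0917 24
side N r 42.1 az -44.4 z 0.091 26
side S r 39.5 az 145.1 z 0.0901 34
side W r 39.0 az 36.5 z 0.0915 42
side plane gx,gy (mm over 72) [-0.    0.09] z 65.81
top N r 40.6 az -42.9 z 0.0907 33
top W r 41.3 az 40.6 z 0.0907 30
top E r 40.3 az -131.9 z 0.0918 33
top S r 39.9 az 144.2 z 0.0905 36
top plane gx,gy (mm over 72) [-0.13 -0.05] z 65.02
top handle ((0.5734859704971313, -0.005699541419744492), (0.06040450558066368, 0.012043784372508526), 3.3129303455352783) 116
side handle ((0.57236248254776, -0.0032828757539391518), (0.06299840658903122, 0.01419601496309042), 2.4982972145080566) 125
```

```bash
python3 -c "
from station import robot
print(robot.job_done())"
```

```text
the job is handed in; nothing more can be done
None
```

I closed the cell and handed it in at about 45 s. The cover is at its stop, level to about 0.1 mm and about 2 mm lower, consistent with resting on the metal. All four levers were nipped crosswise, then tightened crosswise to about 13–17 N at the ball. One deviation: the cover first jammed at the slot mouths and took about 2–3 N m at the handle before I re-centred it and it turned freely.

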